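# Close the belt cover of the disc sander

## Task

Put the belt cover back on the disc sander: slide it, slot first, under the raised wing nut until it drops into its recess, flat and fully home on the stud, then spin the wing nut down clockwise until it is snug against the cover. Then let go, and leave the other things on the bench where they are.

Things in the scene. Friction and masses are not known exactly. Their poses are not given: they have to be found in the camera images.
- sander: Grey bench disc sander, fixed to the bench, base 275 x 160 mm (x from -180 to +95 mm). Origin on the bench straight under the stud; z up; +x is the way the cover slides home, towards the green motor and disc (x from 100 to 216 mm, 151 mm high). The stud is upright, 10 mm thick, its top 139 mm above the bench.
- landing (a point): Middle of the landing: the flat top of the sander, 90 mm above the bench, 160 mm wide, x from -180 to -87 mm of the sander. At its edge x = -87 mm the recess begins, 5 mm lower.
- guides (a point): Point on the recess floor midway between the inlets of the two side guides, 46 mm before the stud. The guides, 12 mm high, are about 137 mm apart here, narrow to 124 mm at 10 mm before the stud, and run parallel to the stop.
- stop (a point): Foot of the stop wall, 87 mm past the stud, 12 mm higher than the recess floor, which ends the cover's slide.
- seat (a point): Point on the stud's axis at the height of the recess floor (85 mm above the bench); axes as the sander's. The recess is 174 mm long (87 mm each way) and open over the belt in the middle. The cover is home when its origin is here and its axes lie along these, flat; it has 2 mm of play to each side.
- cover: Loose grey plastic plate, 170 (x) x 120 (y) x 6 mm, about 0.22 kg. Origin: middle of its underside. A slot 18 mm wide runs along the middle from the +x edge to x = -9 mm. Upright bridge grip near the -x edge: a bar 12 mm thick (x from -81 to -69 mm), 76 mm long in y, from 24 to 44 mm above the underside, on legs at y = +-33 mm.
- wing_nut: Steel wing nut captive on the stud. Origin on the axis at its underside. Flange 36 mm across, hub 24 mm across, 24 mm high; two wings along its x axis, 8 mm thick, out to 45 mm from the axis, 6 to 32 mm above its underside. It starts 12 to 19 mm above a seated cover's top and stays where left. The cover can be lowered only behind the 90 mm circle of its wings, then slid under.
- nut_turn (a joint): Turn of the wing nut, rad, growing clockwise seen from above; it sinks 10 mm a turn. 0: fully up, wings along the sander's x. It meets the seated cover at 12.1, stiffens (a push of 5 N on a wing, 36 mm off the axis, reaches 12.25: snug; 12 N reaches 12.5) and stops dead at 12.57. Before that 2 to 3 N turns it (thread drag 0.06 N m).
- wing_tip (a point): Point at the outer end of one of the two wings, 44 mm from the nut's axis, 20 mm above the nut's underside.
- glue: Bystander: white glue bottle, 60 mm across, 150 mm high; origin under its middle.
- tin: Bystander: tin, 72 mm across, 72 mm high; origin under its middle.
- hammer: Bystander: hammer lying flat, about 280 mm long along its x.
- caul: Bystander: pale wood block 60 x 120 x 45 mm; origin under its middle.
- arch: Bystander: plywood half-ring, about 150 mm wide, 75 mm high, 50 mm deep; origin under its middle.
- driver: Bystander: screwdriver lying along its x, about 200 mm long.
- jar: Bystander: glass jar with lid, 64 mm across, 75 mm high; origin under its middle.

How it is judged:
By the outcome, as a careful person would: the job done as asked, in the order asked, and still so for the second after the job is handed in, with the robot touching nothing.
It also fails if it takes over 72 s, if anything falls off the work surface, if the arm or the gripper's body presses on something with over 40 N, if the wrist force passes 120 N, or if a joint passes its speed limit or range.

## Robot

A 6-joint arm with a two-finger parallel gripper is mounted at the origin on the work surface. World frame = base frame: x ahead of the robot, y to its left, z up, the work surface at z = 0. Lengths are in m, angles in degrees, forces in N, time in s.
With the tool pointing down it reaches from about 0.4 to 0.825 m from the base axis. Payload 7 kg.
Tool frame: the origin (TCP) lies on the front face of the gripper's body, between the roots of the fingers; the fingertips stand 66 mm ahead of it and the grasp point (between the pads) lies 47 mm ahead of it; z points along the fingers, y is the line along which they close (so a half turn about z gives the same grasp; the last joint's range is limited). The gripper opens to 88 mm and grips with 3 to 60 N. Pads are 19 mm wide; open, the fingers measure 130 mm over their backs; the gripper's body (78 mm by 193 mm) begins 47 mm behind the grasp point.
Start: joints at [16.507, 20.546, 0.682, 0, -70.136, -16.507], TCP at [0.675, -0, 0.292] pointing down, gripper open.
Joint ranges: [-176.03, 176.03], [-82.01, 121.73], [-58.28, 71.71], [-173.87, 95.51], [-174.79, -0.11], [-173.66, 173.66]. Speed limits (degrees/s): [136.94, 136.94, 172.46, 180, 180, 180].

## Interface

Orientations are given as [roll, pitch, yaw] about the fixed x, y, z axes, in that order (R = Rz(yaw) Ry(pitch) Rx(roll)).
In Python, from plant import ctrl gives the robot as it stands.
- The arm moves only by the tool send_rows, never from a script. Its argument "deltas" is a list of rows, each a list of 2 entries, a list of its own where there are three numbers: the shift along the tool's x, y, z each as a share of 800 mm, from -1 to 1, then the turn about the tool's z as a share of 90 degrees, from -1 to 1. A call has exactly 5 rows; each row is the pose to reach, as a shift and turn from the pose commanded when the call began, along the tool's axes at that moment; what a row does not reach only later rows make up. A row lasts 1/12 s, in which the tool goes at most 41.7 mm and 7.16 degrees, less where a joint would pass 70% of its speed; a pose out of reach is approached as far as the arm can. A call with a number of a shift or a turn outside -1 to 1 is refused whole. A call with a gripper value outside its range is refused whole. "gripper" is the opening, from 0 (shut) to 1 (fully open), set as the call begins (left out, the last holds). The fingers move at their own pace and stop on an object; the grip force is fixed at half the most. Time passes only in rows, so rows that repeat a pose let the fingers close, or fill a call up. It gives the time, the measured TCP pose, the force, the opening and the grip force at its end, in the units of the state.
- ctrl.get_obs(): the state, without advancing time (a new reading comes with each control period).
- ctrl.snapshot(name): name is "scene" or "side" or "wrist"; returns a dict with "color" (384x512x3 uint8, red, green, blue), "vertical_fov" (degrees; the focal length in pixels is half the picture's height over the tangent of half this angle, whatever the lens; pixels are square), "cx", "cy" (the principal point, pixels), "rvec" (rotation vector, rad) and "tvec" (3), from world to camera coordinates, as OpenCV has them. Camera axes: x right, y down, z forward; pixel columns grow to the right and rows downward; lengths in m; the calibration is good to about 2 mm. A picture is of the moment at which its call begins. There is no depth.
- ctrl.close_job(): hands the job in; it is judged then, once.
Trained networks look in a picture, given as the dict that the camera call returned (one of the last four; its "shot" number tells which), for a name from the list of things; names that differ only in an ending like _2 or _b are one class to them, and where a whole thing is asked for, a point or a joint stands for the part that bears it (a point fixed in the world has none). Each returns a list of dicts, best first, with "conf" (0 to 1); they miss things now and then, are a little off and sometimes report something else, mostly with a low value. They report only what shows in the picture. A call takes as long as a camera call.
- ctrl.boxes_of(picture, thing): "xy" ([column, row] as shares, 0 to 1, of the picture: columns of its width, rows of its height, amid what is visible of it).
- ctrl.cut_out(picture, thing): "pixels" (384x512 bool, what is visible of it) and "xy" ([column, row] as shares, 0 to 1, of the picture: columns of its width, rows of its height, amid what is visible of it).
The state is a dict: "clock": time; "joint_pos": joint angles; "qvel": joint speeds; "tau": joint torques, N m; "tool_pos": TCP position; "orientation": TCP orientation; "force": force on the tool from outside, world axes, zero at the start; "moment": the same for the moment, N m; "opening": finger opening in m; "gripper_force": force on a finger pad.
Only numpy, scipy, OpenCV 4.12 (cv2) and the standard library are available. Lean on these libraries where they do the work, as an engineer would, in place of code of your own. Each camera call takes 0.05 s, during which the arm holds its last target. There are 200 camera calls.

## Working session

There is one attempt and no reset: what is moved stays moved. The work goes in short steps, Python scripts to look and compute and a tool call to move; the robot and the scene stay as the last step left them, time stands still between calls to the robot, and variables do not carry over. Pictures are saved under pics/ and viewed, at most 10 in all, crops included, and the job is handed in when it is done.

Besides the shell and the picture viewer there is one more tool, called after "Emit:" as a command line: name --argument value ..., lists and objects as JSON in quotes. send_rows: Moves the arm, as the interface text tells. Shift numbers are shares of 800 mm and turn numbers shares of 90 degrees, none past 1 either way. Its arguments: {"type":"object","properties":{"deltas":{"type":"array","items":{"type":"array"}},"gripper":{"type":"number"}},"required":["deltas"]}

```bash
mkdir -p pics; ls
cat > h.py <<'E'
import numpy as np, cv2
from plant import ctrl
def cam(p):
    H=p["color"].shape[0]; f=H/2/np.tan(np.radians(p["vertical_fov"]/2))
    K=np.array([[f,0,p["cx"]],[0,f,p["cy"]],[0,0,1.]])
    return K,cv2.Rodrigues(np.array(p["rvec"],float))[0],np.array(p["tvec"],float).ravel()
def ray(p,uv,z):
    K,R,t=cam(p); d=R.T@np.linalg.solve(K,[uv[0],uv[1],1]); c=-R.T@t
    return c+d*(z-c[2])/d[2]
def proj(p,X):
    K,R,t=cam(p); x=K@(R@np.array(X,float).T+t[:,None]); return (x[:2]/x[2]).T
def save(p,n): cv2.imwrite("pics/"+n+".png",p["color"][:,:,::-1])
E
python3 - <<'E'
from h import *
ims=[]
for n in ("scene","side","wrist"):
    p=ctrl.snapshot(n); save(p,n+"0"); K,R,t=cam(p); print(n,K[0,0],-R.T@t, p["cx"],p["cy"])
    for th in ("sander","cover","wing_nut","wing_tip","landing","guides","stop","seat","glue"):
        print(th,[(np.round(np.array(d["xy"])*[512,384],1).tolist(),round(d["conf"],2)) for d in ctrl.boxes_of(p,th)[:3]])
print(ctrl.get_obs())
E
```

```text
pics
scene 450.976988225587 [1.1799425  0.77418971 1.07621774] 258.64229441665 183.80923582828711
sander [([302.5, 189.5], 0.72), ([293.9, 247.3], 0.67)]
cover [([210.7, 176.2], 0.74)]
wing_nut [([291.0, 225.4], 0.74), ([304.4, 190.4], 0.5)]
wing_tip [([289.8, 223.8], 0.64), ([295.9, 248.6], 0.25)]
landing [([295.5, 248.0], 0.85)]
guides [([294.1, 251.1], 0.77)]
stop [([296.0, 248.4], 0.94)]
seat [([296.1, 250.5], 0.96)]
glue [([189.3, 220.2], 0.95), ([398.0, 246.4], 0.48)]
side 461.51722577486714 [ 0.36796114 -1.04317922  0.91528524] 261.7958276374387 193.81810083212775
sander [([263.6, 162.2], 0.61)]
cover [([281.1, 280.9], 0.76)]
wing_nut [([266.0, 142.1], 0.72), ([265.5, 164.5], 0.18)]
wing_tip [([263.2, 158.5], 0.75), ([266.4, 142.5], 0.53)]
landing [([264.6, 159.3], 0.73)]
guides [([263.2, 161.1], 0.62)]
stop [([265.2, 162.2], 0.86)]
seat [([264.2, 164.0], 0.74)]
glue [([349.7, 202.8], 0.72), ([185.7, 163.0], 0.63)]
wrist 310.28054003068996 [ 0.67520723 -0.07332939  0.38288642] 251.86083484546992 197.70459953346398
sander [([329.1, 184.1], 0.98)]
cover []
wing_nut [([327.9, 304
[... 210 characters left out ...]
7.8], 0.8)]
{'clock': 1.5, 'joint_pos': array([ 1.65070663e+01,  2.05444187e+01,  6.81479726e-01,  9.67867869e-04,
       -7.01370165e+01, -1.65060205e+01]), 'qvel': array([-0.09644994, -0.07027424,  0.0268576 , -0.0311378 , -0.02305783,
        0.03501578]), 'tau': array([ 2.46587471e-03, -5.82375169e+01,  2.93312109e+01,  7.00246945e+00,
        1.26380075e-02, -2.55280537e-05]), 'tool_pos': array([ 6.74968516e-01, -2.47542097e-05,  2.92182575e-01]), 'orientation': array([-1.79999699e+02, -8.60104942e-04, -8.99986254e+01]), 'force': array([ 0.18520216,  0.73740948, -0.52432617]), 'moment': array([-0.0198581 , -0.01482876, -0.02309168]), 'gripper_force': 0.0, 'opening': 0.08720031445483638}
```

Run:
```python
import cv2,numpy as np
a=[cv2.imread(f"pics/{n}0.png") for n in ("scene","side","wrist")]
z=np.zeros_like(a[0])
m=np.vstack([np.hstack(a[:2]),np.hstack([a[2],z])])
cv2.imwrite("pics/m0.png",cv2.resize(m,(800,600),interpolation=cv2.INTER_AREA))
```

```text
(no output)
```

View pics/m0.png

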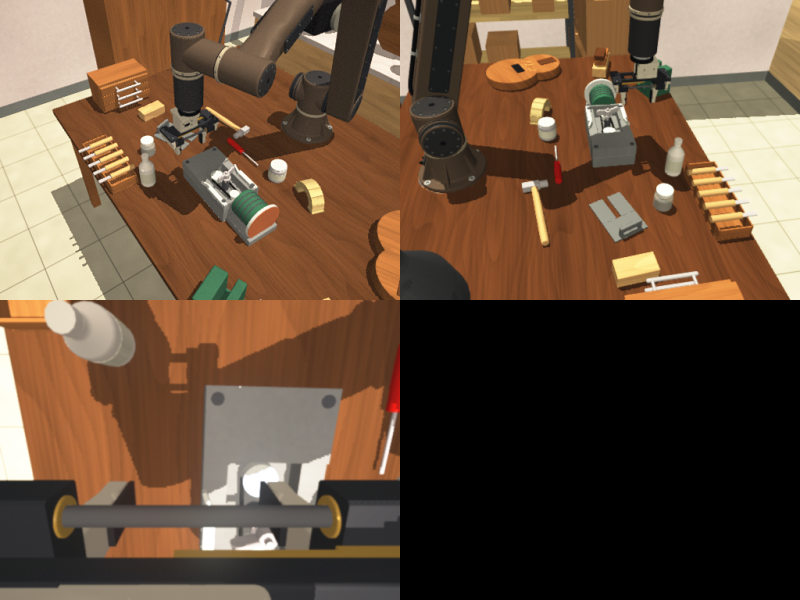

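The montage shows the sander with its landing towards −y and the motor towards +y. The cover lies flat on the bench (side view about px (281,281)), slot towards the sander. Next I'll fit poses from the masks.

```bash
cat >> h.py <<'E'
from scipy.optimize import minimize
def T2(q,P):
    P=np.atleast_2d(np.array(P,float)); c,s=np.cos(q[2]),np.sin(q[2])
    return np.c_[q[0]+c*P[:,0]-s*P[:,1], q[1]+s*P[:,0]+c*P[:,1], P[:,2]]
def box(x0,x1,y0,y1,z0,z1): return [[x,y,z] for x in(x0,x1) for y in(y0,y1) for z in(z0,z1)]
COVER=[box(-.085,-.009,-.06,.06,0,.006),box(-.01,.085,-.06,-.009,0,.006),box(-.01,.085,.009,.06,0,.006),
 box(-.081,-.069,-.038,.038,.024,.044),box(-.081,-.069,-.038,-.028,0,.044),box(-.081,-.069,.028,.038,0,.044)]
SS=4
def render(p,q,parts,z=0):
    m=np.zeros((384*SS,512*SS),np.uint8)
    for b in parts:
        P=np.array(b)+[0,0,z]; u=proj(p,T2(q,P))
        cv2.fillConvexPoly(m,cv2.convexHull(np.round((u+.5)*SS-.5).astype(np.int32)),255)
    return cv2.resize(m,(512,384),interpolation=cv2.INTER_AREA)/255.
def fit(pms,q0,parts,z=0):
    sc=np.array([.01,.01,.05])
    f=lambda v:sum(np.abs(render(p,np.array(q0)+v*sc,parts,z)-m).sum()/m.sum() for p,m in pms)
    best=min((minimize(f,v0,method="Nelder-Mead",options=dict(initial_simplex=np.array(v0)+np.vstack([np.zeros(3),np.eye(3)*2]),xatol=.005,fatol=1e-5)) for v0 in ([0,0,0.],[0,0,2.],[0,0,-2.])),key=lambda r:r.fun)
    return np.array(q0)+best.x*sc,best.fun
def mask(p,th):
    r=ctrl.cut_out(p,th); return (r[0]["pixels"].astype(float),r[0]["conf"]) if r else (None,0)
E
python3 - <<'E'
from h import *
p=ctrl.snapshot("side"); s=ctrl.snapshot("scene")
m,c=mask(p,"cover"); m2,c2=mask(s,"cover"); print(c,c2,m.sum(),m2.sum())
g=ray(p,[281,281],.01); print(g)
q,f=fit([(p,m)],[g[0],g[1],np.pi/2+.3],COVER); print("cover side",q,np.degrees(q[2]),f)
for th,pp in (("sander",p),("sander",s),("wing_nut",p),("wing_nut",s)):
    mm,c=mask(pp,th); print(th,c,mm.sum() if mm is not None else 0, np.array(np.nonzero(mm)).min(1),np.array(np.nonzero(mm)).max(1))
im=p["color"][:,:,::-1].copy()
e=render(p,q,COVER)
k=cv2.resize(im,None,fx=4,fy=4,interpolation=cv2.INTER_CUBIC)
cs,_=cv2.findContours((cv2.resize(e,None,fx=4,fy=4)>.5).astype(np.uint8),0,1)
a=k[400:880,880:1280].copy()
cv2.drawContours(k,cs,-1,(0,255,255),1)
b=k[1000-40:1240+0,920:1320]
b=np.vstack([b,np.zeros((480-b.shape[0],400,3),np.uint8)])
cv2.imwrite("pics/c1.png",np.hstack([a,b]))
E
```

```text
0.59 0.7 2492.0 299.0
[ 0.55431911 -0.33237937  0.01      ]
cover side [ 0.55117459 -0.30729986  1.93177893] 110.68277943955425 0.0354027004060051
sander 0.67 5604.0 [101 236] [213 302]
sander 0.78 7661.0 [189 234] [312 355]Traceback (most recent call last):
  File "<stdin>", line 7, in <module>
    return _wrapfunc(a, 'nonzero')
    return _wrapit(obj, method, *args, **kwds)
    result = getattr(arr, method)(*args, **kwds)
ValueError: Calling nonzero on 0d arrays is not allowed. Use np.atleast_1d(scalar).nonzero() instead.
```

Run:
```python
from h import *
p=ctrl.snapshot("side"); s=ctrl.snapshot("scene"); w=ctrl.snapshot("wrist")
q=np.array([ 0.55117459,-0.30729986,1.93177893])
def crop(pp,x0,y0,n,f,c=None):
    k=cv2.resize(pp["color"][:,:,::-1],None,fx=f,fy=f,interpolation=cv2.INTER_CUBIC)
    if c is not None:
        cs,_=cv2.findContours((cv2.resize(c,None,fx=f,fy=f)>.5).astype(np.uint8),0,1); cv2.drawContours(k,cs,-1,(0,255,255),1)
    return k[y0*f:y0*f+n[1],x0*f:x0*f+n[0]]
t=np.hstack([crop(p,220,95,(400,500),4),crop(s,230,185,(400,500),4)])
cv2.imwrite("pics/c1.png",t)
```

```text
(no output)
```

View pics/c1.png

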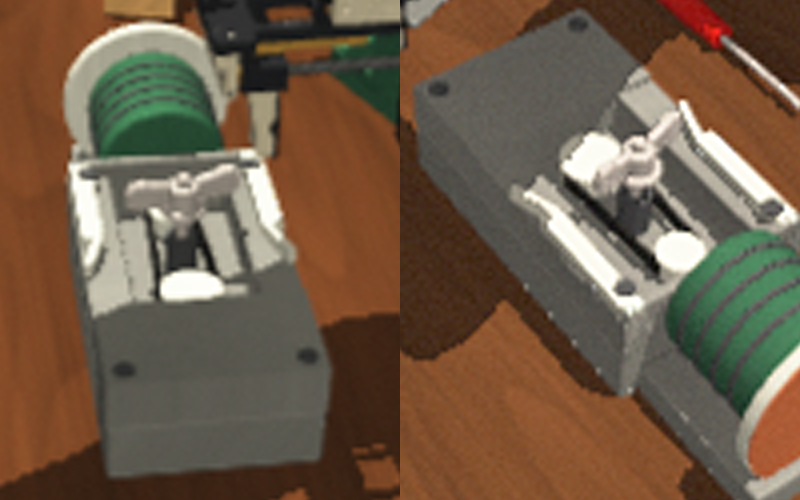

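Run:
```python
from h import *
p=ctrl.snapshot("side"); s=ctrl.snapshot("scene"); w=ctrl.snapshot("wrist")
for pp,uv in ((s,(233.75,208)),(s,(275.5,187.5)),(w,(263,110)),(w,(435,114)),(p,(245.5,191)),(p,(302.3,187.5))): print(uv,ray(pp,uv,.09).round(4))
# precise corners in wrist: edges by mask
m,c=mask(w,"sander"); print(c,m.sum())
cv2.imwrite("pics/w_m.png",np.hstack([w["color"][60:240,200:500,::-1],cv2.cvtColor((m*255).astype(np.uint8),8)[60:240,200:500]]))
ys,xs=np.nonzero(m)
for r in range(105,300,15):
    x=np.nonzero(m[r])[0]; print(r,x.min() if len(x) else 0,x.max() if len(x) else 0)
for cc in range(270,430,30):
    y=np.nonzero(m[:,cc])[0]; print("c",cc,y.min() if len(y) else 0)
```

```text
(233.75, 208) [ 0.6667 -0.063   0.09  ]
(275.5, 187.5) [ 0.5052 -0.0635  0.09  ]
(263, 110) [ 0.6648 -0.0734  0.09  ]
(435, 114) [ 0.5079 -0.0699  0.09  ]
(245.5, 191) [ 0.503  -0.0704  0.09  ]
(302.3, 187.5) [ 0.6631 -0.0784  0.09  ]
0.58 26146.0
105 0 0
120 261 436
135 260 433
150 260 431
165 259 428
180 259 425
195 258 422
210 258 420
225 257 414
240 257 405
255 256 403
270 0 0
285 0 0
c 270 109
c 300 110
c 330 111
c 360 111
c 390 112
c 420 113
```

View pics/w_m.png

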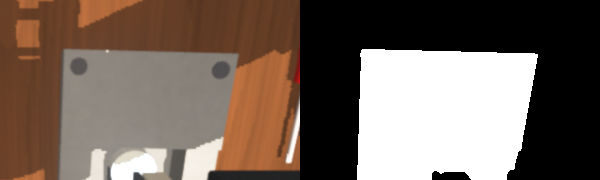

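Emit:
send_rows --deltas '[[[-0.04,0.025,-0.03],0],[[-0.09,0.05,-0.06],0],[[-0.135,0.075,-0.09],0],[[-0.18,0.1,-0.14],0],[[-0.18,0.1,-0.14],0]]'

```text
clock: 2.62
tool_pos: [0.5939, 0.1456, 0.4062]
orientation: [-179.9, 0.0, -90.0]
force: [0.2, 0.9, -0.4]
opening: 0.0876
gripper_force: 0.0
```

Emit:
send_rows --deltas '[[[0,0,0],0],[[0,0,0],0],[[0,0,0],0],[[0,0,0],0],[[0,0,0],0]]'

```text
clock: 3.03
tool_pos: [0.5951, 0.1432, 0.4029]
orientation: [179.9, -0.1, -90.1]
force: [-0.5, 0.1, 0.5]
opening: 0.0873
gripper_force: 0.0
```

Run:
```python
from h import *
w=ctrl.snapshot("wrist"); o=ctrl.get_obs(); print(o["tool_pos"],o["orientation"],o["clock"])
for th in ("sander","wing_nut","wing_tip","cover"):
    print(th,[(np.round(np.array(d["xy"])*[512,384],1).tolist(),round(d["conf"],2)) for d in ctrl.boxes_of(w,th)[:3]])
m,c=mask(w,"sander");print(c,m.sum())
np.savez("w1.npz",m=m,**{k:w[k] for k in("color","vertical_fov","cx","cy","rvec","tvec")})
cv2.imwrite("pics/w1.png",cv2.resize(w["color"][:,:,::-1],(768,576),interpolation=cv2.INTER_CUBIC))
```

```text
[0.59514749 0.1431465  0.40304294] [ 1.79905179e+02 -5.46207989e-02 -9.00731413e+01] 3.0833
sander [([256.3, 122.3], 0.83)]
wing_nut [([259.5, 139.6], 0.75)]
wing_tip [([259.8, 139.3], 0.84)]
cover [([254.7, 141.3], 0.51)]
0.85 32717.0
```

View pics/w1.png

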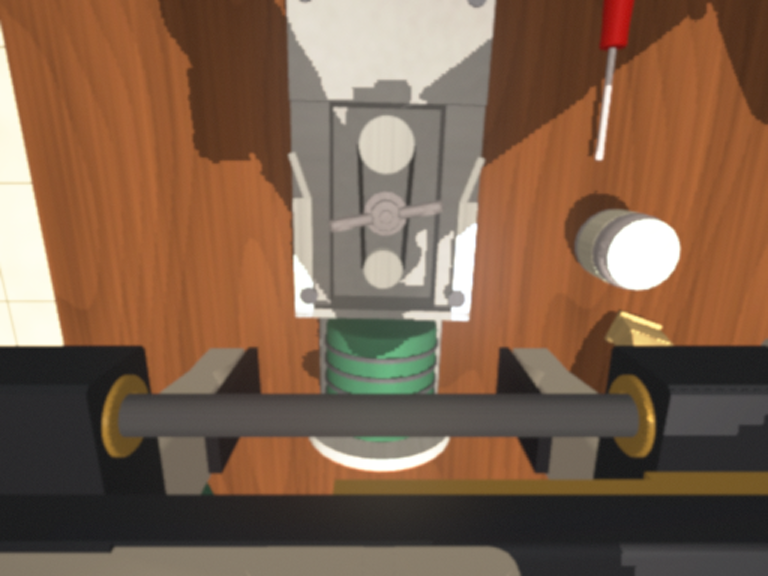

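The picture shows the stud/nut at about (386,215)/1.5, wing ends at (332,227) and (441,208), the landing edge from (291,101) to (488,105), and the stop end at row ~318.

Run:
```python
from h import *
w=dict(np.load("w1.npz")); w["vertical_fov"]=float(w["vertical_fov"])
r=lambda u,v,z:ray(w,(u/1.5,v/1.5),z)[:2].round(4)
print("stud .139",r(386,215,.139),"hub .13",r(386,215,.13))
print("ledge",r(291,101,.09),r(488,105,.09))
print("stop end",r(294,318,.097),r(469,320,.097),r(294,318,.09),r(469,320,.09))
for z in(.12,.13,.14): a,b=r(332,227,z),r(441,208,z); print("wing",z,a,b,np.hypot(*(a-b)),(a+b)/2)
# fit base+motor box to edge points: left/right edges from mask
m=w["m"]; 
for row in range(5,215,15):
    x=np.nonzero(m[row])[0]; a=ray(w,(x.min()-.5,row),.09); b=ray(w,(x.max()+.5,row),.09); print(row,x.min(),x.max(),a[:2].round(4),b[:2].round(4))
```

```text
stud .139 [0.5882 0.1059] hub .13 [0.5881 0.1068]
ledge [0.6641 0.0198] [0.5051 0.0229]
stop end [0.6696 0.2014] [0.5125 0.2036] [0.6709 0.2037] [0.511 0.206]
wing 0.12 [0.631  0.1172] [0.5443 0.1024] 0.08795413577541422 [0.58765 0.1098 ]
wing 0.13 [0.6301 0.116 ] [0.5457 0.1015] 0.08563649922784096 [0.5879  0.10875]
wing 0.14 [0.6291 0.1147] [0.547  0.1006] 0.08330198076876678 [0.58805 0.10765]
5 191 328 [ 0.6647 -0.0468] [ 0.5059 -0.0467]
20 191 327 [ 0.6655 -0.0314] [ 0.506  -0.0313]
35 191 326 [ 0.6664 -0.0156] [ 0.5062 -0.0155]
50 192 325 [6.661e-01 6.000e-04] [0.5063 0.0007]
65 192 324 [0.667  0.0172] [0.5065 0.0173]
80 194 322 [0.6655 0.0342] [0.5079 0.0343]
95 194 320 [0.6664 0.0516] [0.5093 0.0517]
110 194 320 [0.6673 0.0694] [0.5083 0.0696]
125 195 319 [0.667  0.0877] [0.5085 0.0879]
140 195 317 [0.6679 0.1065] [0.5099 0.1067]
155 195 316 [0.6689 0.1257] [0.5102 0.126 ]
170 195 314 [0.6699 0.1455] [0.5117 0.1458]
185 195 314 [0.671  0.1658] [0.5106 0.1661]
200 196 312 [0.6707 0.1866] [0.5122 0.187 ]
```

Run:
```python
from h import *
p=ctrl.snapshot("side"); o=ctrl.get_obs(); print(o["joint_pos"].round(1))
for th,z in (("caul",.03),("tin",.04),("jar",.04),("glue",.07),("driver",.01),("hammer",.015),("cover",.01)):
    print(th,[(ray(p,np.array(d["xy"])*[512,384],z)[:2].round(3).tolist(),round(d["conf"],2)) for d in ctrl.boxes_of(p,th)[:2]])
m,c=mask(p,"cover"); print(c,fit([(p,m)],[.551,-.307,1.93],COVER))
```

```text
[ 31.8  11.8   3.    0.  -81.2 -31.9]
caul [([0.56, -0.519], 0.71)]
tin [([0.353, 0.145], 0.92), ([0.55, -0.529], 0.73)]
jar [([0.703, -0.293], 0.71)]
glue [([0.791, -0.143], 0.97)]
driver [([0.376, -0.089], 0.81), ([0.618, 0.273], 0.17)]
hammer [([0.306, -0.222], 0.59), ([0.595, 0.148], 0.36)]
cover [([0.561, -0.318], 0.82)]
0.57 (array([0.60179559, 0.02819645, 0.41570534]), np.float64(0.7555546351615808))
```

Emit:
send_rows --deltas '[[[0.05,0,0.02],-0.07],[[0.1,0,0.04],-0.14],[[0.15,0,0.06],-0.21],[[0.2,0.01,0.08],-0.28],[[0.25,0.01,0.1],-0.35]]' --gripper 0.45

```text
clock: 4.2
tool_pos: [0.5862, -0.0504, 0.3266]
orientation: [-180.0, -0.0, -58.2]
force: [0.9, 0.5, 1.4]
opening: 0.06
gripper_force: 0.0
```

Run:
```python
from h import *
o=ctrl.get_obs(); print(o["joint_pos"].round(1),o["tool_pos"],o["orientation"],o["opening"])
```

```text
[ 14.1  11.3  -7.6  -0.  -71.1  17.7] [ 0.58622375 -0.05038918  0.32662911] [-1.79973907e+02 -1.03051962e-03 -5.81540888e+01] 0.059988958510341174
```

```bash
cat >> h.py <<'E'
def go(x,y,z,yaw,o=None):
    o=o or ctrl.get_obs(); P=o["tool_pos"]; ps=np.radians(o["orientation"][2]); d=np.array([x,y,z])-P
    tx=np.array([np.cos(ps),np.sin(ps)]); ty=np.array([np.sin(ps),-np.cos(ps)])
    dy=(yaw-o["orientation"][2]+180)%360-180
    print("at",P.round(4),o["orientation"].round(2),"F",o["force"].round(1),"M",o["moment"].round(2),"t",round(o["clock"],2),"op",round(o["opening"],4),"q1,q6",o["joint_pos"][[0,5]].round(1))
    print("shares",(d[:2]@tx/.8).round(4),(d[:2]@ty/.8).round(4),(-d[2]/.8).round(4),"turn",round(-dy/90,4))
E
python3 -c "
from h import *
go(.5777,-.3775,.2,20.7)"
```

```text
at [ 0.5862 -0.0504  0.3266] [-179.97   -0.    -58.15] F [0.9 0.5 1.4] M [-0.03 -0.14 -0.  ] t 4.2 op 0.06 q1,q6 [14.1 17.7]
shares 0.3417 0.2248 0.1583 turn -0.8762
```

Emit:
send_rows --deltas '[[[0.03,0.02,0.014],-0.075],[[0.06,0.04,0.028],-0.15],[[0.09,0.06,0.042],-0.225],[[0.12,0.08,0.056],-0.3],[[0.15,0.1,0.07],-0.375]]'

```text
clock: 4.62
tool_pos: [0.5814, -0.1944, 0.2707]
orientation: [-180.0, -0.0, -24.4]
force: [0.7, 0.4, -0.1]
opening: 0.0399
gripper_force: 0.0
```

```bash
python3 -c "
from h import *
go(.5777,-.3775,.2,20.7)"
```

```text
at [ 0.5814 -0.1944  0.2707] [-1.7999e+02 -2.0000e-02 -2.4410e+01] F [ 0.7  0.4 -0.1] M [-0.03  0.    0.03] t 4.62 op 0.0399 q1,q6 [-0.3 65.8]
shares 0.0903 0.2103 0.0883 turn -0.5012
```

Emit:
send_rows --deltas '[[[0.018,0.042,0.018],-0.075],[[0.036,0.084,0.036],-0.15],[[0.054,0.126,0.054],-0.225],[[0.072,0.168,0.072],-0.3],[[0.09,0.21,0.088],-0.375]]'

```text
clock: 5.03
tool_pos: [0.5764, -0.3774, 0.1997]
orientation: [-180.0, 0.0, 9.4]
force: [1.8, 0.3, -0.4]
opening: 0.0395
gripper_force: 0.0
```

Emit:
send_rows --deltas '[[[0,0,0],-0.07],[[0,0,0],-0.11],[[0,0,0],-0.11],[[0,0,0],-0.11],[[0,0,0],-0.11]]'

```text
clock: 5.45
tool_pos: [0.5769, -0.3754, 0.2009]
orientation: [180.0, -0.0, 18.8]
force: [0.0, 1.4, -0.5]
opening: 0.0399
gripper_force: 0.0
```

Run:
```python
from h import *
go(.5777,-.3775,.2,20.7)
p=ctrl.snapshot("side"); w=ctrl.snapshot("wrist")
for pp in (p,w): print([(np.round(np.array(d["xy"])*[512,384],1).tolist(),round(d["conf"],2)) for d in ctrl.boxes_of(pp,"cover")[:3]])
q=np.array([.5512,-.3073,1.9318])
out=[]
for pp in (p,w):
    k=cv2.resize(pp["color"][:,:,::-1],None,fx=2,fy=2,interpolation=cv2.INTER_CUBIC)
    for b in COVER:
        u=proj(pp,T2(q,b)); h=cv2.convexHull((u*2).astype(np.int32)); cv2.polylines(k,[h],True,(0,255,255),1)
    out.append(k)
a=out[0][400:800,400:800]; a=np.vstack([a,np.zeros((576-a.shape[0],400,3),np.uint8)])
b=cv2.resize(out[1],(400,300)); b=np.vstack([b,np.zeros((276,400,3),np.uint8)])
cv2.imwrite("pics/c2.png",np.hstack([a,b]))
```

```text
at [ 0.5769 -0.3754  0.2009] [ 1.7998e+02 -2.0000e-02  1.8800e+01] F [ 0.   1.4 -0.5] M [-0.17  0.05  0.04] t 5.45 op 0.0399 q1,q6 [-16.9 125.7]
shares 0.0001 0.0028 0.0011 turn -0.0211
[([280.3, 277.9], 0.72), ([266.8, 141.5], 0.63)]
[([188.9, 174.1], 0.68)]
```

View pics/c2.png

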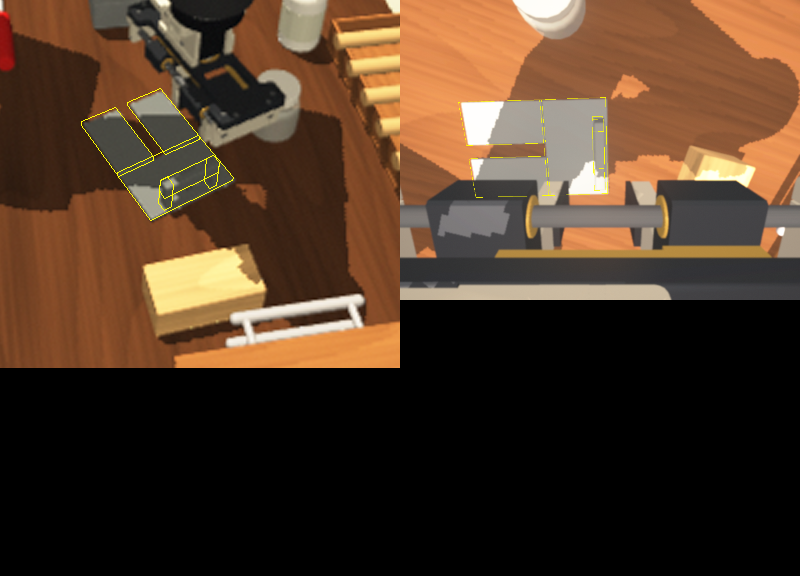

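The overlaid model matches the cover in both pictures, with the bar at (0.578, −0.378). Now I'll descend, grip and lift.

Emit:
send_rows --deltas '[[[0,0.003,0.03],-0.02],[[0,0.003,0.07],-0.02],[[0,0.003,0.11],-0.02],[[0,0.003,0.15],-0.02],[[0,0.003,0.15],-0.02]]'

```text
clock: 6.07
tool_pos: [0.574, -0.3761, 0.074]
orientation: [-179.6, 0.4, 20.6]
force: [-1.4, 0.2, -1.5]
opening: 0.0391
gripper_force: 0.0
```

```bash
python3 -c "
from h import *
go(.5777,-.3775,.081,20.7)"
```

```text
at [ 0.574  -0.3761  0.074 ] [-179.59    0.4    20.62] F [-1.4  0.2 -1.5] M [0.02 0.33 0.  ] t 6.07 op 0.0391 q1,q6 [-17.  127.7]
shares 0.0037 0.0032 -0.0087 turn -0.0009
```

Emit:
send_rows --deltas '[[[0,0,0],0],[[0,0,0],0],[[0,0,0],0],[[0,0,0],0],[[0,0,0],0]]' --gripper 0

```text
clock: 6.48
tool_pos: [0.5783, -0.3783, 0.0826]
orientation: [179.9, -0.1, 20.7]
force: [-1.2, 2.0, 9.3]
opening: 0.0118
gripper_force: 27.0
```

Emit:
send_rows --deltas '[[[0,0,0],0],[[0,0,0],0],[[0,0,-0.01],0],[[0,0,-0.02],0],[[0,0,-0.05],0]]'

```text
clock: 6.9
tool_pos: [0.5755, -0.3771, 0.1181]
orientation: [-179.7, 0.2, 20.7]
force: [-0.3, -0.7, -2.9]
opening: 0.0118
gripper_force: 30.0
```

```bash
python3 -c "
from h import *
go(.5777,-.3775,.081,20.7)"
```

```text
at [ 0.5755 -0.3771  0.1181] [-179.75    0.23   20.65] F [-0.3 -0.7 -2.9] M [-0.15  0.12  0.02] t 6.9 op 0.0118 q1,q6 [-17.1 127.8]
shares 0.0024 0.0014 0.0464 turn -0.0005
```

```bash
python3 -c "
from h import *
go(.5829,-.1117,.24,-1.5)"
```

```text
at [ 0.5755 -0.3771  0.1181] [-179.75    0.23   20.65] F [-0.3 -0.7 -2.9] M [-0.15  0.12  0.02] t 6.9 op 0.0118 q1,q6 [-17.1 127.8]
shares 0.1257 -0.3072 -0.1524 turn 0.2462
```

Emit:
send_rows --deltas '[[[0,0,-0.04],0],[[0.005,-0.015,-0.08],0.02],[[0.015,-0.04,-0.12],0.07],[[0.028,-0.07,-0.15],0.12],[[0.042,-0.1,-0.15],0.17]]'

```text
clock: 7.32
tool_pos: [0.5823, -0.2918, 0.2477]
orientation: [179.8, -0.5, 5.2]
force: [1.9, 0.4, -2.1]
opening: 0.0118
gripper_force: 30.0
```

```bash
python3 -c "
from h import *
go(.5829,-.1117,.22,-1.5)"
```

```text
at [ 0.5823 -0.2918  0.2477] [179.77  -0.49   5.16] F [ 1.9  0.4 -2.1] M [-0.39 -0.36 -0.04] t 7.32 op 0.0118 q1,q6 [ -9.4 104.5]
shares 0.0209 -0.2241 0.0346 turn 0.074
```

Emit:
send_rows --deltas '[[[0.004,-0.04,0],0.02],[[0.008,-0.085,0.005],0.04],[[0.013,-0.135,0.015],0.06],[[0.017,-0.185,0.025],0.074],[[0.021,-0.222,0.03],0.074]]'

```text
clock: 7.73
tool_pos: [0.5794, -0.1104, 0.2164]
orientation: [-180.0, 0.0, -1.3]
force: [1.0, -0.2, -3.2]
opening: 0.0114
gripper_force: 30.0
```

Emit:
send_rows --deltas '[[[0,0,0],0],[[0,0,0],0],[[0,0,0],0],[[0,0,0],0],[[0,0,0],0]]'

```text
clock: 8.15
tool_pos: [0.5806, -0.1139, 0.2168]
orientation: [180.0, -0.0, -1.3]
force: [0.1, 0.5, -3.2]
opening: 0.0117
gripper_force: 30.0
```

Run:
```python
from h import *
go(.5829,-.1117,.185,-1.5)
p=ctrl.snapshot("side"); s=ctrl.snapshot("scene")
o=ctrl.get_obs(); P=o["tool_pos"]; th=np.radians(o["orientation"][2]+90); z=P[2]-.082
q0=[P[0]+.075*np.cos(th),P[1]+.075*np.sin(th),th]; print("expected",q0,z)
out=[]
for pp in (p,s):
    k=cv2.resize(pp["color"][:,:,::-1],None,fx=3,fy=3,interpolation=cv2.INTER_CUBIC)
    for b in COVER:
        u=proj(pp,T2(q0,np.array(b)+[0,0,z])); h=cv2.convexHull((u*3).astype(np.int32)); cv2.polylines(k,[h],True,(0,255,255),1)
    c=proj(pp,[[q0[0],q0[1],z]])[0]*3; x,y=(c-[200,220]).astype(int); out.append(k[y:y+440,x:x+400])
cv2.imwrite("pics/c3.png",np.hstack(out))
```

```text
at [ 0.5806 -0.1139  0.2168] [ 1.80e+02 -1.00e-02 -1.34e+00] F [ 0.1  0.5 -3.2] M [-0.28 -0.01 -0.  ] t 8.15 op 0.0117 q1,q6 [ 7.8 80.8]
shares 0.0028 -0.0028 0.0398 turn 0.0018
expected [np.float64(0.5822893102832775), np.float64(-0.038881030975240996), np.float64(1.5473688058472161)] 0.1346698142873624
```

View pics/c3.png

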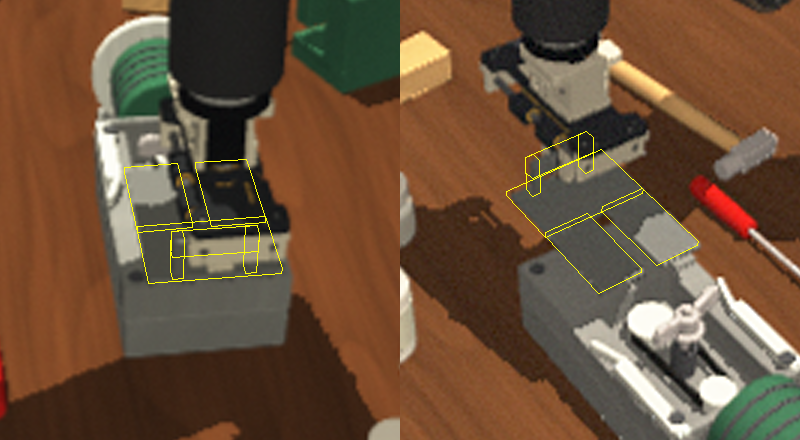

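Emit:
send_rows --deltas '[[[0.0028,-0.002,0.015],0.002],[[0.0028,-0.002,0.03],0.002],[[0.0028,-0.002,0.042],0.002],[[0.0028,-0.002,0.047],0.002],[[0.0028,-0.002,0.05],0.002]]'

```text
clock: 8.67
tool_pos: [0.5824, -0.1116, 0.1752]
orientation: [180.0, 0.1, -1.5]
force: [0.5, -0.4, -3.2]
opening: 0.0122
gripper_force: 30.0
```

Emit:
send_rows --deltas '[[[0,0,0],0],[[0,0,0],0],[[0,0,0],0],[[0,0,0.002],0],[[0,0,0.002],0]]'

```text
clock: 9.08
tool_pos: [0.583, -0.1113, 0.1752]
orientation: [-180.0, -0.0, -1.4]
force: [0.4, -0.3, -2.7]
opening: 0.0119
gripper_force: 30.0
```

```bash
python3 -c "
from h import *
go(.5829,-.1117,.173,-1.5)"
```

```text
at [ 0.583  -0.1113  0.1752] [-1.7999e+02 -3.0000e-02 -1.4400e+00] F [ 0.4 -0.3 -2.7] M [-0.28  0.09 -0.  ] t 9.08 op 0.0119 q1,q6 [ 8.  80.5]
shares -0.0001 0.0005 0.0028 turn 0.0007
```

Emit:
send_rows --deltas '[[[0,0,0.001],0],[[0,0,0.002],0],[[0,0,0.0025],0],[[0,0,0.0025],0],[[0,0,0.0025],0]]'

```text
clock: 9.5
tool_pos: [0.583, -0.1113, 0.1731]
orientation: [180.0, -0.0, -1.4]
force: [0.5, 0.6, -2.5]
opening: 0.0115
gripper_force: 30.0
```

```bash
python3 -c "
from h import *
go(.5858,-.0017,.173,-1.5)"
```

```text
at [ 0.583  -0.1113  0.1731] [ 1.80e+02 -1.00e-02 -1.44e+00] F [ 0.5  0.6 -2.5] M [-0.24  0.1   0.  ] t 9.5 op 0.0115 q1,q6 [ 8.  80.5]
shares 0.0001 -0.1371 0.0001 turn 0.0007
```

Emit:
send_rows --deltas '[[[0,-0.012,0],0],[[0,-0.03,0],0],[[0,-0.048,0],0],[[0,-0.062,0],0],[[0,-0.068,0],0]]'

```text
clock: 9.92
tool_pos: [0.5844, -0.0554, 0.1731]
orientation: [-180.0, -0.0, -1.4]
force: [-0.5, 0.1, -2.9]
opening: 0.0119
gripper_force: 30.0
```

Emit:
send_rows --deltas '[[[0,-0.005,0],0],[[0,-0.01,0],0],[[0,-0.015,0],0],[[0,-0.02,0],0],[[0,-0.02,0],0]]'

```text
clock: 10.33
tool_pos: [0.5847, -0.0406, 0.173]
orientation: [-180.0, -0.0, -1.4]
force: [-0.6, -0.4, -2.6]
opening: 0.0118
gripper_force: 30.0
```

Run:
```python
from h import *
go(.5867,.0332,.173,-1.5)
s=ctrl.snapshot("scene")
k=cv2.resize(s["color"][:,:,::-1],None,fx=5,fy=5,interpolation=cv2.INTER_CUBIC)
cv2.imwrite("pics/c4.png",k[185*5:185*5+600,230*5:230*5+700])
```

```text
at [ 0.5847 -0.0406  0.173 ] [-180.     -0.     -1.44] F [-0.6 -0.4 -2.6] M [-0.29  0.08 -0.  ] t 10.33 op 0.0118 q1,q6 [15.1 73.4]
shares 0.0002 -0.0923 -0.0 turn 0.0007
```

View pics/c4.png

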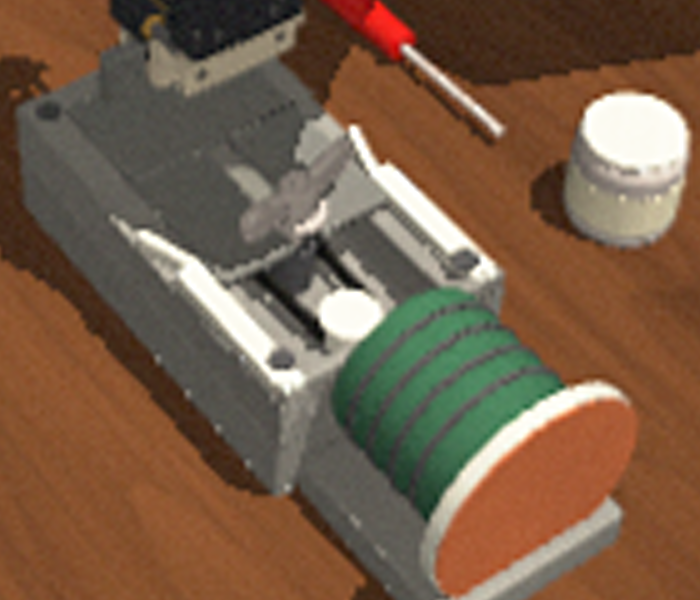

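The cover is between the guides with its slot around the stud, just under the nut at about (300,200). I'll carry on sliding.

Emit:
send_rows --deltas '[[[0,-0.012,0],0],[[0,-0.028,0],0],[[0,-0.044,0],0],[[0,-0.06,0],0],[[0,-0.07,0],0]]'

```text
clock: 10.8
tool_pos: [0.5862, 0.017, 0.1731]
orientation: [-180.0, -0.0, -1.4]
force: [-0.2, -1.0, -2.3]
opening: 0.0117
gripper_force: 30.0
```

Emit:
send_rows --deltas '[[[0,-0.004,0],0],[[0,-0.009,0],0],[[0,-0.014,0],0],[[0,-0.018,0],0],[[0,-0.018,0],0]]'

```text
clock: 11.22
tool_pos: [0.5865, 0.0297, 0.173]
orientation: [-180.0, -0.0, -1.4]
force: [-0.7, -0.8, -3.5]
opening: 0.0116
gripper_force: 30.0
```

```bash
python3 -c "
from h import *
go(.5867,.0332,.173,-1.5)"
```

```text
at [0.5865 0.0297 0.173 ] [-1.80e+02 -1.00e-02 -1.43e+00] F [-0.7 -0.8 -3.5] M [-0.28  0.09 -0.04] t 11.22 op 0.0116 q1,q6 [22.  66.6]
shares 0.0002 -0.0043 0.0001 turn 0.0007
```

Emit:
send_rows --deltas '[[[0,-0.001,0],0],[[0,-0.002,0],0],[[0,-0.003,0],0],[[0,-0.004,0],0],[[0,-0.005,0],0]]'

```text
clock: 11.63
tool_pos: [0.5865, 0.0333, 0.173]
orientation: [180.0, 0.0, -1.5]
force: [-0.4, -0.1, -3.2]
opening: 0.012
gripper_force: 30.0
```

Emit:
send_rows --deltas '[[[0,-0.0005,0],0],[[0,-0.001,0],0],[[0,-0.0015,0],0],[[0,-0.002,0],0],[[0,-0.002,0],0]]'

```text
clock: 12.05
tool_pos: [0.5866, 0.0346, 0.1731]
orientation: [180.0, -0.0, -1.4]
force: [1.1, -3.1, -2.3]
opening: 0.0119
gripper_force: 30.0
```

```bash
python3 -c "
from h import *
go(.5867,.0332,.173,-1.5)"
```

```text
at [0.5866 0.0346 0.1731] [179.96  -0.    -1.43] F [ 1.1 -3.1 -2.3] M [-1.52 -0.24 -0.02] t 12.05 op 0.0119 q1,q6 [22.4 66.1]
shares 0.0001 0.0018 0.0002 turn 0.0007
```

Emit:
send_rows --deltas '[[[0,0.001,0],0],[[0,0.002,0],0],[[0,0.003,0],0],[[0,0.003,0.001],0],[[0,0.003,0.002],0]]'

```text
clock: 12.47
tool_pos: [0.5865, 0.0327, 0.1713]
orientation: [-180.0, -0.0, -1.4]
force: [0.4, 0.4, -2.3]
opening: 0.0119
gripper_force: 30.0
```

Emit:
send_rows --deltas '[[[0,0,0.001],0],[[0,0,0.002],0],[[0,0,0.003],0],[[0,0,0.004],0],[[0,0,0.004],0]]'

```text
clock: 12.88
tool_pos: [0.5865, 0.0327, 0.168]
orientation: [-180.0, 0.0, -1.4]
force: [0.1, -0.9, -1.7]
opening: 0.0115
gripper_force: 30.0
```

```bash
python3 -c "
from h import *
go(.5867,.0328,.167,-1.5)"
```

```text
at [0.5865 0.0327 0.168 ] [-1.80e+02  1.00e-02 -1.44e+00] F [ 0.1 -0.9 -1.7] M [-0.2   0.01  0.04] t 12.88 op 0.0115 q1,q6 [22.2 66.3]
shares 0.0003 -0.0002 0.0013 turn 0.0007
```

Emit:
send_rows --deltas '[[[0,0,0.0005],0],[[0,0,0.001],0],[[0,0,0.0015],0],[[0,0,0.002],0],[[0,0,0.002],0]]'

```text
clock: 13.3
tool_pos: [0.5865, 0.0326, 0.1676]
orientation: [-180.0, -0.0, -1.4]
force: [-4.3, 0.8, 6.4]
opening: 0.0118
gripper_force: 30.0
```

Emit:
send_rows --deltas '[[[0,0,0.0005],0],[[0,0,0.001],0],[[0,0,0.0015],0],[[0,0,0.0015],0],[[0,0,0.0015],0]]'

```text
clock: 13.72
tool_pos: [0.5865, 0.0326, 0.1676]
orientation: [180.0, -0.1, -1.4]
force: [-8.7, 1.0, 15.8]
opening: 0.0121
gripper_force: 30.0
```

```bash
python3 -c "
from h import *
go(.5867,.0328,.167,-1.5)"
```

```text
at [0.5865 0.0326 0.1676] [ 1.8e+02 -7.0e-02 -1.4e+00] F [-8.7  1.  15.8] M [ 0.16  2.89 -0.08] t 13.72 op 0.0121 q1,q6 [22.3 66.3]
shares 0.0002 -0.0003 0.0007 turn 0.0011
```

Emit:
send_rows --deltas '[[[0,0,-0.001],0],[[0,0,-0.0025],0],[[0,0,-0.0025],0],[[0,0,-0.0025],0],[[0,0,-0.0025],0]]'

```text
clock: 14.13
tool_pos: [0.5867, 0.0327, 0.1676]
orientation: [-180.0, -0.0, -1.4]
force: [-3.0, 0.3, 2.7]
opening: 0.0119
gripper_force: 30.0
```

Emit:
send_rows --deltas '[[[0,0,0],0],[[0,0,0],0],[[0,0,0],0],[[0,0,0],0],[[0,0,0],0]]' --gripper 0.3

```text
clock: 14.55
tool_pos: [0.5866, 0.0326, 0.1673]
orientation: [180.0, 0.0, -1.4]
force: [-0.9, -0.9, 0.4]
opening: 0.026
gripper_force: 0.0
```

Emit:
send_rows --deltas '[[[0,0,-0.01],0],[[0,0,-0.03],0],[[0,0,-0.06],0],[[0,0,-0.1],0],[[0,0,-0.12],0]]'

```text
clock: 14.97
tool_pos: [0.5876, 0.0327, 0.2676]
orientation: [-180.0, -0.2, -1.4]
force: [1.6, 0.4, 1.0]
opening: 0.0264
gripper_force: 0.0
```

```bash
python3 -c "
from h import *
go(.5886,.1078,.25,-1.5)"
```

```text
at [0.5876 0.0327 0.2676] [-179.97   -0.23   -1.41] F [1.6 0.4 1. ] M [-0.02 -0.16  0.02] t 14.97 op 0.0264 q1,q6 [22.2 66.3]
shares -0.001 -0.0939 0.022 turn 0.001
```

Emit:
send_rows --deltas '[[[-0.015,-0.02,-0.04],0],[[-0.03,-0.04,-0.08],0],[[-0.045,-0.06,-0.12],0],[[-0.06,-0.07,-0.16],0],[[-0.06,-0.07,-0.16],0]]' --gripper 0.6

```text
clock: 15.38
tool_pos: [0.5403, 0.091, 0.3998]
orientation: [-179.8, -0.6, -1.3]
force: [0.4, 0.6, 1.8]
opening: 0.0509
gripper_force: 0.0
```

Emit:
send_rows --deltas '[[[0,0,0],0],[[0,0,0],0],[[0,0,0],0],[[0,0,0],0],[[0,0,0],0]]'

```text
clock: 15.8
tool_pos: [0.5399, 0.0894, 0.3904]
orientation: [179.9, 0.1, -1.5]
force: [0.1, -0.2, -0.6]
opening: 0.0527
gripper_force: 0.0
```

Run:
```python
from h import *
go(.5886,.1078,.25,-1.5)
w=ctrl.snapshot("wrist"); s=ctrl.snapshot("scene")
np.savez("w2.npz",**{k:w[k] for k in("color","vertical_fov","cx","cy","rvec","tvec")})
S=np.array([.5887,.1082,np.radians(88.5)])
k=cv2.resize(w["color"][:,:,::-1],None,fx=2,fy=2,interpolation=cv2.INTER_CUBIC)
c=proj(w,[[.5887,.1082,.1]])[0]; x,y=(2*c).astype(int); print(c)
y0=max(0,y-220); x0=max(0,x-250)
print("crop origin",x0,y0)
a=k[y0:y0+440,x0:x0+480]
k=cv2.resize(s["color"][:,:,::-1],None,fx=3,fy=3,interpolation=cv2.INTER_CUBIC)
b=k[600:600+a.shape[0],700:1020]
cv2.imwrite("pics/c5.png",np.hstack([a,b]))
m,c=mask(w,"cover"); print(c,m.sum() if m is not None else 0)
if m is not None:
    print(fit([(w,m)],S,COVER[:3],.085)); r=render(w,S,COVER,.085)
```

```text
at [0.5399 0.0894 0.3904] [ 1.7994e+02  1.0000e-01 -1.4700e+00] F [ 0.1 -0.2 -0.6] M [-0.08  0.03  0.01] t 15.8 op 0.0527 q1,q6 [29.9 58.6]
shares 0.0602 -0.0245 0.1755 turn 0.0003
[234.92531823 131.07950534]
crop origin 219 42
0.79 11702.0
(array([0.58792297, 0.1067426 , 1.54308345]), np.float64(0.0991611958404965))
```

View pics/c5.png

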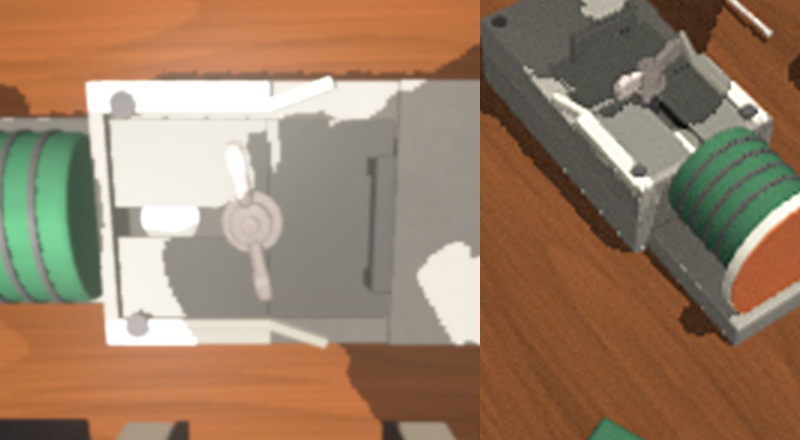

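The cover sits flat in the recess between the guides, with its front edge at the stop. The hub is at crop (252,222) and the wing ends are at (235,147) and (263,296).

Run:
```python
from h import *
w=dict(np.load("w2.npz")); w["vertical_fov"]=float(w["vertical_fov"])
r=lambda u,v,z:ray(w,((u+219)/2,(v+42)/2),z)[:2]
print(r(252,222,.139),r(252,222,.13))
for z in(.12,.13,.14):
    a,b=r(234,145,z),r(264,299,z); d=a-b; print(z,a,b,np.hypot(*d),np.degrees(np.arctan2(d[1],d[0])),(a+b)/2)
# ring marks: nut wing height from side view + wrist: triangulate wing tips
p=ctrl.snapshot("side"); s=ctrl.snapshot("scene"); w=ctrl.snapshot("wrist")
ob=[(v,np.array(d["xy"])*[512,384],d["conf"]) for v in (p,s,w) for d in ctrl.boxes_of(v,"wing_nut")[:1]]
for v,u,c in ob: print(u.round(1),round(c,2),[ray(v,u,z)[:2].round(4).tolist() for z in (.115,.125,.135)])
for nm,v in(("p",p),("s",s),("w",w)):
    m,c=mask(v,"wing_nut"); print(nm,c, m.sum() if m is not None else 0)
    if m is None: continue
    for h in (.103,.1045,.106,.1075,.109):
        best=1e9
        for th in np.radians(np.arange(-2,22,2)):
          for dx in (-.002,0,.002):
            for dy in (-.002,0,.002):
              c12=[[.018*np.cos(t),.018*np.sin(t)] for t in np.linspace(0,6.28,16)]
              c8=[[.012*np.cos(t),.012*np.sin(t)] for t in np.linspace(0,6.28,16)]
              parts=[[[x,y,z] for x,y in c12 for z in(0,.005)],[[x,y,z] for x,y in c8 for z in(0,.024)],
               [[x,y,z] for x,y0,y1 in ((.01,.006,.024),(.044,.012,.032)) for y in(-.004,.004) for z in (y0,y1)],
               [[-x,y,z] for x,y0,y1 in ((.01,.006,.024),(.044,.012,.032)) for y in(-.004,.004) for z in (y0,y1)]]
              e=np.abs(render(v,[.588+dx,.1075+dy,th],parts,h)-m).sum()/m.sum()
              if e<best: best=e;arg=(np.degrees(th),dx,dy)
        print(h,round(best,3),arg)
```

```text
[0.59026194 0.1055155 ] [0.58964692 0.10598557]
0.12 [0.63087097 0.11476457] [0.5442471  0.10121939] 0.08767649088102153 8.887249694637424 [0.58755904 0.10799198]
0.13 [0.63039342 0.11401354] [0.54616917 0.10084358] 0.08524770252219073 8.887249694637418 [0.58828129 0.10742856]
0.14 [0.62991586 0.1132625 ] [0.54809125 0.10046777] 0.0828189141633598 8.88724969463743 [0.58900355 0.10686513]
[265.  141.5] 0.48 [[0.5919, 0.1267], [0.5891, 0.1121], [0.5863, 0.0975]]
[290.  226.2] 0.54 [[0.5877, 0.1133], [0.5939, 0.1201], [0.6, 0.127]]
[240.3 127.6] 0.92 [[0.5938, 0.1015], [0.5944, 0.1011], [0.5949, 0.1008]]
p 0.74 221.0
0.103 0.318 (np.float64(14.0), 0, 0.002)
0.1045 0.243 (np.float64(12.000000000000002), 0, 0.002)
0.106 0.193 (np.float64(10.0), 0, 0.002)
0.1075 0.163 (np.float64(8.0), 0, 0.002)
0.109 0.157 (np.float64(8.0), 0, 0)
s 0.53 243.0
0.103 0.186 (np.float64(8.0), -0.002, -0.002)
0.1045 0.181 (np.float64(8.0), 0, -0.002)
0.106 0.182 (np.float64(8.0), 0, 0)
0.1075 0.18 (np.float64(8.0), 0, 0)
0.109 0.182 (np.float64(8.0), 0.002, 0.002)
w 0.77 1032.0
0.103 0.173 (np.float64(10.0), 0, 0)
0.1045 0.179 (np.float64(10.0), 0, 0)
0.106 0.181 (np.float64(10.0), 0, 0)
0.1075 0.189 (np.float64(10.0), 0, 0)
0.109 0.192 (np.float64(10.0), 0, 0)
```

```bash
python3 -c "
from h import *
go(.5885,.1071,.25,-1.5)"
```

```text
at [0.5399 0.0898 0.3915] [-180.     -0.     -1.44] F [-0.2 -0.2 -0. ] M [-0.13  0.07 -0.04] t 16.4 op 0.0522 q1,q6 [30.  58.6]
shares 0.0601 -0.0232 0.1768 turn 0.0007
```

Emit:
send_rows --deltas '[[[0.015,-0.006,0.04],0],[[0.03,-0.012,0.08],0],[[0.045,-0.018,0.12],0],[[0.06,-0.023,0.16],0],[[0.06,-0.023,0.175],0]]'

```text
clock: 16.82
tool_pos: [0.5881, 0.107, 0.2462]
orientation: [179.9, 0.3, -1.5]
force: [-0.8, -0.4, -0.4]
opening: 0.0526
gripper_force: 0.0
```

Emit:
send_rows --deltas '[[[0,0,0],0],[[0,0,0],0],[[0,0,0],0],[[0,0,0],0],[[0,0,0],0]]'

```text
clock: 17.23
tool_pos: [0.5888, 0.1072, 0.2532]
orientation: [-179.9, -0.2, -1.4]
force: [-1.1, 0.6, -0.3]
opening: 0.0526
gripper_force: 0.0
```

```bash
python3 -c "
from h import *
go(.5885,.1071,.17,-1.5)"
```

```text
at [0.5888 0.1072 0.2532] [-1.7992e+02 -1.5000e-01 -1.4300e+00] F [-1.1  0.6 -0.3] M [-0.06  0.07 -0.01] t 17.23 op 0.0526 q1,q6 [29.  59.5]
shares -0.0003 0.0001 0.104 turn 0.0008
```

Emit:
send_rows --deltas '[[[0,0,0.025],0],[[0,0,0.05],0],[[0,0,0.075],0],[[0,0,0.095],0],[[0,0,0.102],0]]'

```text
clock: 17.65
tool_pos: [0.5875, 0.1067, 0.1684]
orientation: [180.0, 0.1, -1.5]
force: [-0.2, 0.8, 0.5]
opening: 0.0525
gripper_force: 0.0
```

Emit:
send_rows --deltas '[[[0,0,0],0.075],[[0,0,0],0.15],[[0,0,0],0.225],[[0,0,0],0.3],[[0,0,0],0.375]]'

```text
clock: 18.07
tool_pos: [0.589, 0.1072, 0.1714]
orientation: [-179.9, -0.1, -35.5]
force: [-0.1, -0.9, -0.0]
opening: 0.0525
gripper_force: 0.0
```

Emit:
send_rows --deltas '[[[0,0,0],0.075],[[0,0,0],0.15],[[0,0,0],0.225],[[0,0,0],0.3],[[0,0,0],0.375]]'

```text
clock: 18.48
tool_pos: [0.5889, 0.1074, 0.1712]
orientation: [-179.9, 0.0, -69.3]
force: [0.0, 0.5, -1.6]
opening: 0.0525
gripper_force: 1.2
```

```bash
python3 -c "
from h import *
go(.5885,.1071,.17,-69)"
```

```text
at [0.5889 0.1074 0.1712] [-1.7988e+02  2.0000e-02 -6.9260e+01] F [ 0.   0.5 -1.6] M [ 0.14 -0.01  0.04] t 18.48 op 0.0525 q1,q6 [29.  -8.3]
shares 0.0001 0.0006 0.0015 turn -0.0029
```

Emit:
send_rows --deltas '[[[0,0,0],0.078],[[0,0,0],0.156],[[0,0,0],0.234],[[0,0,0],0.312],[[0,0,0],0.39]]'

```text
clock: 18.9
tool_pos: [0.5888, 0.1073, 0.1711]
orientation: [-179.9, 0.1, -104.4]
force: [-0.5, 0.2, -1.7]
opening: 0.0524
gripper_force: 1.2
```

Run:
```python
from h import *
go(.5887,.1072,.17,-104)
s=ctrl.snapshot("scene"); p=ctrl.snapshot("side"); o=[]
for v,f in ((s,5),(p,5)):
    c=proj(v,[[.5887,.1072,.12]])[0]; k=cv2.resize(v["color"][:,:,::-1],None,fx=f,fy=f,interpolation=cv2.INTER_CUBIC)
    x,y=(c*f).astype(int); o.append(k[y-200:y+200,x-200:x+200])
cv2.imwrite("pics/c6.png",np.hstack(o))
```

```text
at [0.5888 0.1073 0.1711] [-1.7992e+02  7.0000e-02 -1.0437e+02] F [-0.5  0.2 -1.7] M [ 0.13 -0.06  0.05] t 18.9 op 0.0524 q1,q6 [ 29.  -43.4]
shares 0.0002 0.0001 0.0014 turn -0.0041
```

View pics/c6.png

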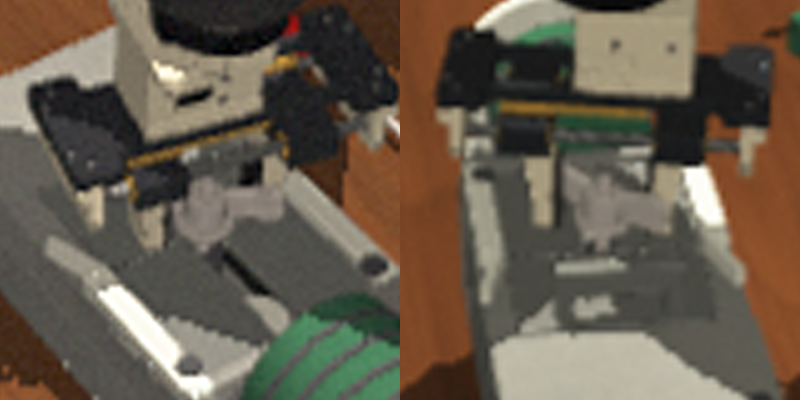

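The fingers straddle the hub at about (220,210) and are carrying the wings around. I'll continue the stroke.

Emit:
send_rows --deltas '[[[0,0,0],0.078],[[0,0,0],0.156],[[0,0,0],0.234],[[0,0,0],0.312],[[0,0,0],0.39]]'

```text
clock: 19.42
tool_pos: [0.5888, 0.1072, 0.1707]
orientation: [-180.0, 0.1, -139.2]
force: [0.5, 0.6, -2.3]
opening: 0.0526
gripper_force: 1.2
```

Emit:
send_rows --deltas '[[[0,0,0],0.078],[[0,0,0],0.156],[[0,0,0],0.234],[[0,0,0],0.312],[[0,0,0],0.39]]'

```text
clock: 19.83
tool_pos: [0.5886, 0.1071, 0.1706]
orientation: [180.0, 0.1, -174.3]
force: [0.1, -0.5, -1.1]
opening: 0.0529
gripper_force: 1.2
```

Emit:
send_rows --deltas '[[[0,0,0],0.078],[[0,0,0],0.156],[[0,0,0],0.234],[[0,0,0],0.312],[[0,0,0],0.39]]'

```text
clock: 20.25
tool_pos: [0.5885, 0.1072, 0.1705]
orientation: [180.0, 0.0, 150.6]
force: [-0.6, 1.0, -1.3]
opening: 0.0526
gripper_force: 1.2
```

Emit:
send_rows --deltas '[[[0,0,0],0.07],[[0,0,0],0.14],[[0,0,0],0.18],[[0,0,0],0.18],[[0,0,0],0.18]]'

```text
clock: 20.67
tool_pos: [0.5886, 0.1071, 0.1705]
orientation: [180.0, 0.0, 134.8]
force: [-0.6, 0.4, 0.3]
opening: 0.0524
gripper_force: 0.3
```

```bash
python3 -c "
from h import *
go(.5887,.1072,.22,-40)"
```

```text
at [0.5886 0.1071 0.1705] [1.7995e+02 2.0000e-02 1.3478e+02] F [-0.6  0.4  0.3] M [0.02 0.02 0.03] t 20.67 op 0.0524 q1,q6 [  29.  -164.2]
shares -0.0 0.0001 -0.0618 turn 1.942
```

Emit:
send_rows --deltas '[[[0,0,-0.03],0],[[0,0,-0.06],0],[[0,0,-0.065],0],[[0,0,-0.065],-0.07],[[0,0,-0.065],-0.15]]'

```text
clock: 21.08
tool_pos: [0.5889, 0.1071, 0.2232]
orientation: [179.9, 0.1, 148.4]
force: [-0.1, -0.6, -0.6]
opening: 0.0527
gripper_force: 0.0
```

Emit:
send_rows --deltas '[[[0,0,0],-0.078],[[0,0,0],-0.156],[[0,0,0],-0.234],[[0,0,0],-0.312],[[0,0,0],-0.39]]'

```text
clock: 21.5
tool_pos: [0.5886, 0.107, 0.2223]
orientation: [180.0, 0.1, -176.4]
force: [-0.0, 0.1, -0.9]
opening: 0.0526
gripper_force: 0.0
```

Emit:
send_rows --deltas '[[[0,0,0],-0.078],[[0,0,0],-0.156],[[0,0,0],-0.234],[[0,0,0],-0.312],[[0,0,0],-0.39]]'

```text
clock: 21.92
tool_pos: [0.5886, 0.107, 0.2223]
orientation: [-180.0, 0.0, -141.3]
force: [0.0, 0.4, 0.2]
opening: 0.0526
gripper_force: 0.0
```

Emit:
send_rows --deltas '[[[0,0,0],-0.078],[[0,0,0],-0.156],[[0,0,0],-0.234],[[0,0,0],-0.312],[[0,0,0],-0.39]]'

```text
clock: 22.33
tool_pos: [0.5886, 0.1069, 0.2223]
orientation: [-180.0, 0.0, -106.2]
force: [-0.6, 0.9, -0.3]
opening: 0.0522
gripper_force: 0.0
```

Emit:
send_rows --deltas '[[[0,0,0],-0.078],[[0,0,0],-0.156],[[0,0,0],-0.234],[[0,0,0],-0.312],[[0,0,0],-0.39]]'

```text
clock: 22.75
tool_pos: [0.5886, 0.107, 0.2223]
orientation: [-179.9, -0.0, -71.1]
force: [-0.5, 0.3, 0.2]
opening: 0.0523
gripper_force: 0.0
```

Emit:
send_rows --deltas '[[[0,0,0],-0.078],[[0,0,0],-0.156],[[0,0,0],-0.234],[[0,0,0],-0.312],[[0,0,0],-0.39]]'

```text
clock: 23.17
tool_pos: [0.5886, 0.1069, 0.2223]
orientation: [-180.0, -0.0, -36.0]
force: [-0.5, -0.1, -0.0]
opening: 0.0525
gripper_force: 0.0
```

```bash
cat >> h.py <<'E'
c12=[[.018*np.cos(t),.018*np.sin(t)] for t in np.linspace(0,6.28,16)]
NUT=[[[x,y,z] for x,y in c12 for z in(0,.005)],[[x*.67,y*.67,z] for x,y in c12 for z in(0,.024)]]+[[[s*x,y,z] for x,y0,y1 in ((.01,.006,.024),(.044,.012,.032)) for y in(-.004,.004) for z in (y0,y1)] for s in(1,-1)]
def nutfit(v,h,xy=(.5885,.1073)):
    m,c=mask(v,"wing_nut")
    if m is None: return None
    E=[(np.abs(render(v,[xy[0],xy[1],np.radians(a)],NUT,h)-m).sum()/m.sum(),a) for a in range(0,180,3)]
    return round(c,2),int(m.sum()),[(round(e,3),a) for e,a in sorted(E)[:4]]
E
python3 - <<'E'
from h import *
go(.5887,.1072,.17,-25)
for n in ("side","scene","wrist"):
    v=ctrl.snapshot(n); print(n,[nutfit(v,h) for h in(.098,.103)])
E
```

```text
at [0.5886 0.1069 0.2223] [-1.7996e+02 -3.0000e-02 -3.5980e+01] F [-0.5 -0.1 -0. ] M [-0.07  0.05  0.03] t 23.17 op 0.0525 q1,q6 [29. 25.]
shares -0.0001 -0.0003 0.0653 turn -0.122
side [(0.63, 212, [(np.float64(0.441), 21), (np.float64(0.445), 27), (np.float64(0.447), 24), (np.float64(0.448), 18)]), (0.63, 212, [(np.float64(0.205), 18), (np.float64(0.223), 15), (np.float64(0.223), 21), (np.float64(0.247), 12)])]
scene [(0.47, 130, [(np.float64(0.796), 15), (np.float64(0.811), 21), (np.float64(0.813), 18), (np.float64(0.814), 12)]), (0.47, 130, [(np.float64(0.875), 18), (np.float64(0.882), 21), (np.float64(0.896), 24), (np.float64(0.907), 15)])]
wrist [(0.89, 2932, [(np.float64(0.349), 18), (np.float64(0.359), 15), (np.float64(0.42), 12), (np.float64(0.431), 21)]), (0.89, 2932, [(np.float64(0.363), 15), (np.float64(0.396), 18), (np.float64(0.444), 12), (np.float64(0.494), 21)])]
```

Emit:
send_rows --deltas '[[[0,0,0],-0.07],[[0,0,0.02],-0.1],[[0,0,0.05],-0.1],[[0,0,0.065],-0.1],[[0,0,0.065],-0.1]]'

```text
clock: 24.03
tool_pos: [0.5869, 0.1064, 0.1669]
orientation: [179.8, 0.2, -27.6]
force: [-0.0, -0.5, 0.3]
opening: 0.0526
gripper_force: 0.0
```

Emit:
send_rows --deltas '[[[0,0,0],0.078],[[0,0,0],0.156],[[0,0,0],0.234],[[0,0,0],0.312],[[0,0,0],0.39]]'

```text
clock: 24.45
tool_pos: [0.5887, 0.1074, 0.1706]
orientation: [-179.9, 0.0, -63.0]
force: [-0.0, 1.1, -2.3]
opening: 0.0523
gripper_force: 1.2
```

Emit:
send_rows --deltas '[[[0,0,0],0.078],[[0,0,0],0.156],[[0,0,0],0.234],[[0,0,0],0.312],[[0,0,0],0.39]]'

```text
clock: 24.87
tool_pos: [0.5888, 0.1073, 0.1707]
orientation: [-179.9, 0.0, -98.1]
force: [0.9, 1.0, -2.2]
opening: 0.0524
gripper_force: 1.2
```

Emit:
send_rows --deltas '[[[0,0,0],0.078],[[0,0,0],0.156],[[0,0,0],0.234],[[0,0,0],0.312],[[0,0,0],0.39]]'

```text
clock: 25.28
tool_pos: [0.5888, 0.1072, 0.1707]
orientation: [-180.0, 0.1, -133.2]
force: [0.4, 0.8, -1.4]
opening: 0.0524
gripper_force: 1.2
```

Emit:
send_rows --deltas '[[[0,0,0],0.078],[[0,0,0],0.156],[[0,0,0],0.234],[[0,0,0],0.312],[[0,0,0],0.39]]'

```text
clock: 25.7
tool_pos: [0.5887, 0.1071, 0.1706]
orientation: [180.0, 0.0, -168.3]
force: [-0.4, -0.1, -1.9]
opening: 0.0527
gripper_force: 1.2
```

Emit:
send_rows --deltas '[[[0,0,0],0.078],[[0,0,0],0.156],[[0,0,0],0.234],[[0,0,0],0.312],[[0,0,0],0.39]]'

```text
clock: 26.12
tool_pos: [0.5885, 0.1071, 0.1705]
orientation: [180.0, 0.0, 156.6]
force: [-0.5, 0.9, -2.2]
opening: 0.0527
gripper_force: 1.2
```

```bash
python3 -c "
from h import *
go(.5887,.1072,.17,-225)"
```

```text
at [0.5885 0.1071 0.1705] [1.7998e+02 1.0000e-02 1.5655e+02] F [-0.5  0.9 -2.2] M [ 0.17  0.04 -0.  ] t 26.12 op 0.0527 q1,q6 [  29.  -142.5]
shares -0.0002 0.0002 0.0007 turn 0.2395
```

Emit:
send_rows --deltas '[[[0,0,0],0.078],[[0,0,0],0.156],[[0,0,0],0.22],[[0,0,0],0.24],[[0,0,0],0.24]]'

```text
clock: 26.53
tool_pos: [0.5886, 0.1072, 0.1706]
orientation: [180.0, 0.0, 135.2]
force: [-0.7, 0.6, -1.2]
opening: 0.0523
gripper_force: 0.3
```

Emit:
send_rows --deltas '[[[0,0,-0.03],0],[[0,0,-0.06],0],[[0,0,-0.065],0],[[0,0,-0.065],-0.07],[[0,0,-0.065],-0.15]]'

```text
clock: 26.95
tool_pos: [0.589, 0.1072, 0.2234]
orientation: [179.9, 0.1, 149.1]
force: [0.1, 0.6, -0.0]
opening: 0.0527
gripper_force: 0.0
```

Emit:
send_rows --deltas '[[[0,0,0],-0.078],[[0,0,0],-0.156],[[0,0,0],-0.234],[[0,0,0],-0.312],[[0,0,0],-0.39]]'

```text
clock: 27.37
tool_pos: [0.5887, 0.107, 0.2226]
orientation: [180.0, 0.1, -175.7]
force: [0.2, -0.7, -0.6]
opening: 0.0531
gripper_force: 0.0
```

Emit:
send_rows --deltas '[[[0,0,0],-0.078],[[0,0,0],-0.156],[[0,0,0],-0.234],[[0,0,0],-0.312],[[0,0,0],-0.39]]'

```text
clock: 27.78
tool_pos: [0.5887, 0.107, 0.2225]
orientation: [-180.0, 0.1, -140.6]
force: [-0.3, 0.1, -0.0]
opening: 0.0523
gripper_force: 0.0
```

Emit:
send_rows --deltas '[[[0,0,0],-0.078],[[0,0,0],-0.156],[[0,0,0],-0.234],[[0,0,0],-0.312],[[0,0,0],-0.39]]'

```text
clock: 28.2
tool_pos: [0.5887, 0.107, 0.2226]
orientation: [-179.9, 0.0, -105.5]
force: [1.0, -0.8, 0.0]
opening: 0.0523
gripper_force: 0.0
```

Emit:
send_rows --deltas '[[[0,0,0],-0.078],[[0,0,0],-0.156],[[0,0,0],-0.234],[[0,0,0],-0.312],[[0,0,0],-0.39]]'

```text
clock: 28.62
tool_pos: [0.5887, 0.107, 0.2226]
orientation: [-179.9, -0.0, -70.4]
force: [-0.9, 0.3, 0.7]
opening: 0.0528
gripper_force: 0.0
```

Emit:
send_rows --deltas '[[[0,0,0],-0.078],[[0,0,0],-0.156],[[0,0,0],-0.234],[[0,0,0],-0.312],[[0,0,0],-0.39]]'

```text
clock: 29.03
tool_pos: [0.5887, 0.107, 0.2226]
orientation: [-180.0, -0.0, -35.3]
force: [1.0, 0.8, 0.2]
opening: 0.0528
gripper_force: 0.0
```

Run:
```python
from h import *
go(.5887,.1072,.168,-27)
for n in ("side","wrist"):
    v=ctrl.snapshot(n); print(n,[nutfit(v,h) for h in(.098,.103)])
```

```text
at [0.5887 0.107  0.2226] [-1.7995e+02 -4.0000e-02 -3.5290e+01] F [1.  0.8 0.2] M [-0.08  0.05  0.04] t 29.03 op 0.0528 q1,q6 [29.  25.7]
shares -0.0002 -0.0002 0.0682 turn -0.0921
side [(0.62, 942, [(np.float64(1.073), 147), (np.float64(1.074), 144), (np.float64(1.076), 141), (np.float64(1.077), 150)]), (0.62, 942, [(np.float64(1.108), 150), (np.float64(1.108), 153), (np.float64(1.11), 147), (np.float64(1.111), 144)])]
wrist [(0.76, 2977, [(np.float64(0.301), 18), (np.float64(0.304), 15), (np.float64(0.399), 21), (np.float64(0.402), 12)]), (0.76, 2977, [(np.float64(0.442), 15), (np.float64(0.471), 18), (np.float64(0.479), 12), (np.float64(0.522), 21)])]
```

Emit:
send_rows --deltas '[[[0,0,0],-0.07],[[0,0,0.02],-0.1],[[0,0,0.05],-0.1],[[0,0,0.068],-0.1],[[0,0,0.068],-0.1]]'

```text
clock: 29.75
tool_pos: [0.5867, 0.1063, 0.1643]
orientation: [179.8, 0.2, -26.9]
force: [-0.8, -0.4, -0.2]
opening: 0.0527
gripper_force: 0.0
```

Emit:
send_rows --deltas '[[[0,0,0],0.078],[[0,0,0],0.156],[[0,0,0],0.234],[[0,0,0],0.312],[[0,0,0],0.39]]'

```text
clock: 30.17
tool_pos: [0.5887, 0.1073, 0.1683]
orientation: [-180.0, 0.0, -62.2]
force: [-0.1, 0.9, -2.4]
opening: 0.0529
gripper_force: 1.2
```

Emit:
send_rows --deltas '[[[0,0,0],0.078],[[0,0,0],0.156],[[0,0,0],0.234],[[0,0,0],0.312],[[0,0,0],0.39]]'

```text
clock: 30.58
tool_pos: [0.5888, 0.1073, 0.1684]
orientation: [-179.9, 0.0, -97.3]
force: [0.8, 1.1, -1.0]
opening: 0.0528
gripper_force: 1.2
```

Emit:
send_rows --deltas '[[[0,0,0],0.078],[[0,0,0],0.156],[[0,0,0],0.234],[[0,0,0],0.312],[[0,0,0],0.39]]'

```text
clock: 31.0
tool_pos: [0.5888, 0.1072, 0.1684]
orientation: [-180.0, 0.1, -132.4]
force: [0.8, -0.1, -2.0]
opening: 0.0525
gripper_force: 1.2
```

Emit:
send_rows --deltas '[[[0,0,0],0.078],[[0,0,0],0.156],[[0,0,0],0.234],[[0,0,0],0.312],[[0,0,0],0.39]]'

```text
clock: 31.42
tool_pos: [0.5887, 0.1071, 0.1684]
orientation: [180.0, 0.0, -167.5]
force: [0.3, -0.6, -1.5]
opening: 0.0526
gripper_force: 1.2
```

Emit:
send_rows --deltas '[[[0,0,0],0.078],[[0,0,0],0.156],[[0,0,0],0.234],[[0,0,0],0.312],[[0,0,0],0.39]]'

```text
clock: 31.83
tool_pos: [0.5886, 0.1072, 0.1683]
orientation: [180.0, 0.0, 157.4]
force: [-1.2, 1.1, -1.7]
opening: 0.0523
gripper_force: 1.2
```

Emit:
send_rows --deltas '[[[0,0,0],0.078],[[0,0,0],0.156],[[0,0,0],0.22],[[0,0,0],0.24],[[0,0,0],0.24]]'

```text
clock: 32.25
tool_pos: [0.5886, 0.1072, 0.1683]
orientation: [180.0, 0.0, 136.0]
force: [-0.9, 0.8, -0.8]
opening: 0.0524
gripper_force: 0.3
```

```bash
python3 -c "
from h import *
go(.5887,.1072,.168,-225)"
```

```text
at [0.5886 0.1072 0.1683] [1.7997e+02 1.0000e-02 1.3603e+02] F [-0.9  0.8 -0.8] M [0.04 0.12 0.07] t 32.25 op 0.0524 q1,q6 [  29. -163.]
shares -0.0001 0.0001 0.0003 turn 0.0115
```

Emit:
send_rows --deltas '[[[0,0,-0.03],0],[[0,0,-0.06],0],[[0,0,-0.065],0],[[0,0,-0.065],-0.07],[[0,0,-0.065],-0.15]]'

```text
clock: 32.67
tool_pos: [0.589, 0.1072, 0.2211]
orientation: [179.9, 0.1, 149.9]
force: [-0.4, 0.5, -1.3]
opening: 0.0528
gripper_force: 0.0
```

Emit:
send_rows --deltas '[[[0,0,0],-0.078],[[0,0,0],-0.156],[[0,0,0],-0.234],[[0,0,0],-0.312],[[0,0,0],-0.39]]'

```text
clock: 33.08
tool_pos: [0.5887, 0.107, 0.2202]
orientation: [180.0, 0.1, -174.9]
force: [0.1, -0.6, -0.8]
opening: 0.0528
gripper_force: 0.0
```

Emit:
send_rows --deltas '[[[0,0,0],-0.078],[[0,0,0],-0.156],[[0,0,0],-0.234],[[0,0,0],-0.312],[[0,0,0],-0.39]]'

```text
clock: 33.5
tool_pos: [0.5887, 0.107, 0.2202]
orientation: [-180.0, 0.1, -139.8]
force: [0.5, -0.1, 0.1]
opening: 0.0529
gripper_force: 0.0
```

Emit:
send_rows --deltas '[[[0,0,0],-0.078],[[0,0,0],-0.156],[[0,0,0],-0.234],[[0,0,0],-0.312],[[0,0,0],-0.39]]'

```text
clock: 33.92
tool_pos: [0.5887, 0.107, 0.2202]
orientation: [-179.9, 0.0, -104.7]
force: [0.7, -0.7, 0.0]
opening: 0.0526
gripper_force: 0.0
```

Emit:
send_rows --deltas '[[[0,0,0],-0.078],[[0,0,0],-0.156],[[0,0,0],-0.234],[[0,0,0],-0.312],[[0,0,0],-0.39]]'

```text
clock: 34.33
tool_pos: [0.5887, 0.107, 0.2203]
orientation: [-179.9, -0.0, -69.6]
force: [0.3, 0.0, 0.2]
opening: 0.0529
gripper_force: 0.0
```

Emit:
send_rows --deltas '[[[0,0,0],-0.078],[[0,0,0],-0.156],[[0,0,0],-0.234],[[0,0,0],-0.312],[[0,0,0],-0.39]]'

```text
clock: 34.75
tool_pos: [0.5887, 0.107, 0.2202]
orientation: [-180.0, -0.0, -34.5]
force: [0.6, -1.3, 0.4]
opening: 0.0524
gripper_force: 0.0
```

Emit:
send_rows --deltas '[[[0,0,0],-0.07],[[0,0,0.02],-0.1],[[0,0,0.05],-0.1],[[0,0,0.067],-0.1],[[0,0,0.067],-0.1]]'

```text
clock: 35.17
tool_pos: [0.5871, 0.1064, 0.1634]
orientation: [179.8, 0.2, -25.9]
force: [0.7, 0.4, 0.3]
opening: 0.0525
gripper_force: 0.0
```

Emit:
send_rows --deltas '[[[0,0,0],0.078],[[0,0,0],0.156],[[0,0,0],0.234],[[0,0,0],0.312],[[0,0,0],0.39]]'

```text
clock: 35.58
tool_pos: [0.5889, 0.1074, 0.1672]
orientation: [-179.9, -0.0, -61.3]
force: [-1.0, 0.9, -1.6]
opening: 0.0526
gripper_force: 1.2
```

Emit:
send_rows --deltas '[[[0,0,0],0.07],[[0,0,0],0.14],[[0,0,0],0.21],[[0,0,0],0.28],[[0,0,0],0.35]]'

```text
clock: 36.0
tool_pos: [0.589, 0.1073, 0.1672]
orientation: [-179.9, 0.0, -92.7]
force: [0.2, 0.2, -2.1]
opening: 0.0531
gripper_force: 1.2
```

```bash
python3 -c "
from h import *
go(.5887,.1072,.168,-144)"
```

```text
at [0.589  0.1073 0.1672] [-1.7992e+02  4.0000e-02 -9.2720e+01] F [ 0.2  0.2 -2.1] M [0.18 0.02 0.04] t 36.0 op 0.0531 q1,q6 [ 29.  -31.8]
shares 0.0001 0.0003 -0.001 turn 0.5698
```

Emit:
send_rows --deltas '[[[0,0,0],0.07],[[0,0,0],0.14],[[0,0,0],0.21],[[0,0,0],0.28],[[0,0,0],0.34]]'

```text
clock: 36.42
tool_pos: [0.5889, 0.1072, 0.1672]
orientation: [-179.9, 0.1, -123.3]
force: [-0.1, 0.6, -2.4]
opening: 0.0527
gripper_force: 1.2
```

Emit:
send_rows --deltas '[[[0,0,0],0.03],[[0,0,0],0.06],[[0,0,0],0.08],[[0,0,0],0.08],[[0,0,0],0.08]]'

```text
clock: 36.83
tool_pos: [0.5889, 0.1071, 0.167]
orientation: [-180.0, 0.1, -130.2]
force: [0.3, 0.7, 0.4]
opening: 0.0526
gripper_force: 1.0
```

Emit:
send_rows --deltas '[[[0,0,0],0.02],[[0,0,0],0.04],[[0,0,0],0.05],[[0,0,0],0.06],[[0,0,0],0.06]]'

```text
clock: 37.25
tool_pos: [0.5889, 0.1072, 0.1669]
orientation: [-180.0, 0.1, -135.6]
force: [-1.9, 0.6, 5.5]
opening: 0.0526
gripper_force: 5.1
```

```bash
python3 -c "
from h import *
go(.5887,.1072,.168,-144)"
```

```text
at [0.5889 0.1072 0.1669] [-1.7995e+02  7.0000e-02 -1.3562e+02] F [-1.9  0.6  5.5] M [0.11 0.52 0.32] t 37.25 op 0.0526 q1,q6 [ 29.  -74.7]
shares 0.0001 0.0002 -0.0014 turn 0.0931
```

Emit:
send_rows --deltas '[[[0,0,0],0.01],[[0,0,0],0.02],[[0,0,0],0.03],[[0,0,0],0.04],[[0,0,0],0.04]]'

```text
clock: 37.67
tool_pos: [0.5889, 0.1072, 0.1669]
orientation: [-180.0, 0.1, -139.2]
force: [-2.8, 0.4, 5.3]
opening: 0.0528
gripper_force: 6.3
```

```bash
python3 -c "
from h import *
go(.5887,.1072,.168,-144)"
```

```text
at [0.5889 0.1072 0.1669] [-1.7996e+02  7.0000e-02 -1.3922e+02] F [-2.8  0.4  5.3] M [0.08 0.55 0.36] t 37.67 op 0.0528 q1,q6 [ 29.  -78.3]
shares 0.0002 0.0002 -0.0014 turn 0.0531
```

Emit:
send_rows --deltas '[[[0,0,0],-0.05],[[0,0,0],-0.12],[[0,0,0],-0.2],[[0,0,0],-0.25],[[0,0,0],-0.25]]'

```text
clock: 38.08
tool_pos: [0.5885, 0.1069, 0.1658]
orientation: [-180.0, 0.0, -116.5]
force: [0.0, -0.9, 0.8]
opening: 0.0523
gripper_force: 0.0
```

Emit:
send_rows --deltas '[[[0,0,-0.02],0],[[0,0,-0.05],0],[[0,0,-0.1],0],[[0,0,-0.15],0],[[0,0,-0.2],0]]'

```text
clock: 38.5
tool_pos: [0.588, 0.1068, 0.3275]
orientation: [180.0, -0.0, -116.9]
force: [1.4, 0.3, 0.8]
opening: 0.0529
gripper_force: 0.0
```

Emit:
send_rows --deltas '[[[-0.03,0,-0.02],0],[[-0.06,0,-0.04],0],[[-0.09,0,-0.06],0],[[-0.09,0,-0.06],0],[[-0.09,0,-0.06],0]]'

```text
clock: 38.92
tool_pos: [0.6212, 0.1723, 0.374]
orientation: [-180.0, 0.0, -116.8]
force: [-1.0, -0.5, -0.1]
opening: 0.0526
gripper_force: 0.0
```

Run:
```python
from h import *
go(.5887,.1072,.168,-144)
o=[]; vs={n:ctrl.snapshot(n) for n in("wrist","scene","side")}
v=vs["wrist"]; print(nutfit(v,.091))
m,c=mask(v,"cover"); print(c,fit([(v,m)],[.5887,.1075,1.5446],COVER[:3],.085) if m is not None else 0)
for n,f,r in(("wrist",2,[270,270]),("scene",4,[270,270]),("side",4,[260,270])):
    v=vs[n]; c=proj(v,[[.5887,.1072,.1]])[0]*f; k=cv2.resize(v["color"][:,:,::-1],None,fx=f,fy=f,interpolation=cv2.INTER_CUBIC)
    x,y=np.maximum((c-np.array(r)/2).astype(int),0); o.append(cv2.resize(k[y:y+r[1],x:x+r[0]],(r[0],r[1])))
cv2.imwrite("pics/c7.png",np.hstack(o))
```

```text
at [0.6212 0.1723 0.374 ] [-1.7998e+02  5.0000e-02 -1.1683e+02] F [-1.  -0.5 -0.1] M [-0.04 -0.07 -0.03] t 38.92 op 0.0526 q1,q6 [ 32.8 -59.6]
shares 0.091 -0.0005 0.2575 turn 0.3019
(0.57, 1025, [(np.float64(0.23), 105), (np.float64(0.231), 102), (np.float64(0.367), 99), (np.float64(0.373), 108)])
0.69 (array([0.58755088, 0.10536064, 1.54073007]), np.float64(0.08215631196298745))
```

View pics/c7.png

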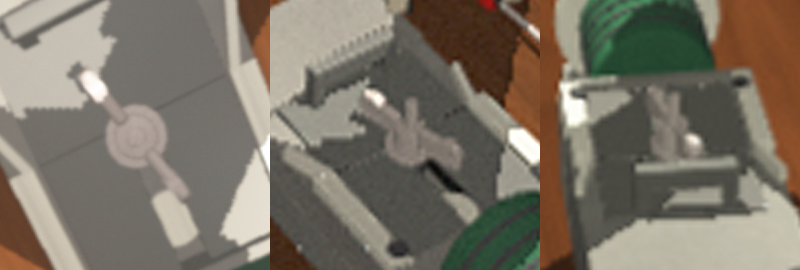

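The nut is down on the cover and reads about 12.30, just past snug. I'll tighten it a few degrees more for margin.

Emit:
send_rows --deltas '[[[0.03,0,0.02],0],[[0.06,0,0.04],0],[[0.091,-0.0005,0.06],0],[[0.091,-0.0005,0.1],0],[[0.091,-0.0005,0.14],0]]'

```text
clock: 39.58
tool_pos: [0.588, 0.1044, 0.2623]
orientation: [-179.9, 0.1, -116.9]
force: [1.0, 0.2, -0.4]
opening: 0.0527
gripper_force: 0.0
```

Emit:
send_rows --deltas '[[[0,0,0.04],0],[[0,0,0.08],0],[[0,0,0.11],0],[[0,0,0.118],0],[[0,0,0.118],0]]'

```text
clock: 40.0
tool_pos: [0.5873, 0.1052, 0.1656]
orientation: [179.9, -0.2, -116.8]
force: [0.0, -0.4, -0.1]
opening: 0.0528
gripper_force: 0.0
```

Emit:
send_rows --deltas '[[[0,0,0],0.05],[[0,0,0],0.11],[[0,0,0],0.17],[[0,0,0],0.23],[[0,0,0],0.25]]'

```text
clock: 40.42
tool_pos: [0.5891, 0.1061, 0.1698]
orientation: [-179.9, 0.1, -139.6]
force: [-2.7, 0.0, 0.4]
opening: 0.0526
gripper_force: 6.7
```

```bash
python3 -c "
from h import *
go(.5887,.1072,.168,-143.5)"
```

```text
at [0.5891 0.1061 0.1698] [-1.7994e+02  1.2000e-01 -1.3955e+02] F [-2.7  0.   0.4] M [-0.08  0.51  0.41] t 40.42 op 0.0526 q1,q6 [ 28.9 -78.5]
shares -0.0005 0.0013 0.0023 turn 0.0439
```

Emit:
send_rows --deltas '[[[0,0,0],0.01],[[0,0,0],0.02],[[0,0,0],0.03],[[0,0,0],0.04],[[0,0,0],0.04]]'

```text
clock: 40.83
tool_pos: [0.5891, 0.1062, 0.1696]
orientation: [-179.9, 0.1, -142.8]
force: [-3.5, -0.9, 7.7]
opening: 0.0529
gripper_force: 7.7
```

```bash
python3 -c "
from h import *
go(.5887,.1072,.168,-143.5)"
```

```text
at [0.5891 0.1062 0.1696] [-1.7993e+02  1.2000e-01 -1.4282e+02] F [-3.5 -0.9  7.7] M [-0.17  1.17  0.39] t 40.83 op 0.0529 q1,q6 [ 28.9 -81.8]
shares -0.0004 0.0013 0.002 turn 0.0076
```

Snug. I'll back off, lift clear, then check and hand in.

Emit:
send_rows --deltas '[[[0,0,0],-0.05],[[0,0,0],-0.12],[[0,0,0],-0.2],[[0,0,0],-0.27],[[0,0,0],-0.27]]'

```text
clock: 41.25
tool_pos: [0.589, 0.1063, 0.1685]
orientation: [-179.9, 0.1, -118.2]
force: [0.0, -0.7, -0.3]
opening: 0.0526
gripper_force: 0.0
```

Emit:
send_rows --deltas '[[[0,0,-0.02],0],[[0,0,-0.05],0],[[0,0,-0.1],0],[[0,0,-0.15],0],[[0,0,-0.2],0]]'

```text
clock: 41.67
tool_pos: [0.5882, 0.1059, 0.33]
orientation: [-180.0, 0.0, -118.8]
force: [1.2, 0.5, -0.3]
opening: 0.0524
gripper_force: 0.0
```

Emit:
send_rows --deltas '[[[-0.03,0,-0.02],0],[[-0.06,0,-0.04],0],[[-0.09,0,-0.06],0],[[-0.09,0,-0.06],0],[[-0.09,0,-0.06],0]]'

```text
clock: 42.08
tool_pos: [0.6233, 0.1703, 0.3763]
orientation: [-179.9, 0.1, -118.7]
force: [0.3, -0.6, -1.0]
opening: 0.0522
gripper_force: 0.0
```

Run:
```python
from h import *
v=ctrl.snapshot("wrist"); n=nutfit(v,.091); print(n)
m,c=mask(v,"cover"); print(c,fit([(v,m)],[.5887,.1075,1.5446],COVER[:3],.085) if m is not None else 0)
o=ctrl.get_obs(); print(o["clock"],o["tool_pos"],o["force"])
```

```text
(0.58, 1061, [(np.float64(0.174), 99), (np.float64(0.196), 102), (np.float64(0.314), 96), (np.float64(0.335), 105)])
0.76 (array([0.58757327, 0.10543558, 1.54372688]), np.float64(0.08720378743731202))
42.2333 [0.62229647 0.16876857 0.37494919] [-0.41819375 -0.16202788 -0.11569231]
```

```bash
python3 -c "
from plant import ctrl
print(ctrl.close_job())"
```

```text
the job is handed in; nothing more can be done
None
```

The cover is flat and home in its recess, the wing nut is snug against it (about 12.36 rad by the wrist camera), the arm is clear, and the job was handed in at about 42 s, with no verdict returned.

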